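# Close a twin-screw terrine press squarely

## Task

Push the terrine mould gently back by its handle until it is fully home against the rear stops of the press. Then wind the pressing bar down with the two black knobs, turning them alternately a little at a time so that neither end of the bar ever runs more than 4 mm ahead of the other, until the bar sits level and finger-tight on the lid, pressing it with about 50 N. Never squeeze it anywhere near 120 N, and leave the jar, bowl and pepper mill where they are.

Things in the scene. Friction and masses are not known exactly. Their poses are not given: they have to be found in the camera images.
- press: The press, fixed to the counter: steel base 230 x 370 x 16 mm, two posts, a steel beam on top (376 mm along the press's y, 36 mm along x, underside 150 mm and top 175 mm above the counter). Origin: on the counter, below the middle of the beam; x points from the open front (robot side) to the rear stops, y along the beam to the left, z up. Under the beam, parallel to it, hangs the pressing bar.
- knob_left_grip (a point): Left black knob (the +y one of the press) on top of the beam: a round upright knurled knob 40 mm across and 34 mm high, on a vertical axis; this point lies on the axis, 19 mm above the knob's underside (15 mm below its top, 26 mm above the beam). It does not rise or sink when turned. The knobs stand 260 mm apart.
- knob_right_grip (a point): Right black knob (the -y one of the press), like the left one; as the bar goes down it leans by up to 2 degrees.
- knob_left (a joint): Angle of the left knob in rad, growing clockwise seen from above; starts between 0 and 0.4. Clockwise lowers the left end of the bar by 3.2 mm per rad (20 mm per turn), anticlockwise raises it; the bar is level when both knobs read the same. It stays where it is left: friction resists turning either way with about 0.16 N m.
- knob_right (a joint): Angle of the right knob, as for the left, for the right end of the bar. On both, the press load pushes the knob anticlockwise on top of the friction: by 0.0016 N m per newton of load when the bar is level (0.08 N m at 50 N), by 0.0025 N m per newton for the knob of the lower end while the bar is tilted. Compare with how it felt before contact.
- plate: The pressing bar: brown wood, 365 mm along y, white pad (80 x 146 mm) under its middle. Origin: centre of the pad's underside; z up when level. Screws 130 mm left and right of the middle. It starts 3 to 7 mm above the lid; that gap varies and is not listed: contact must be felt. The bed is sprung: after contact the load grows by about 25 N per mm that the bar goes down (80 N per rad on both knobs).
- plate_left_end (a point): Top edge of the pressing bar at its left (+y) end, 180 mm from the middle.
- plate_right_end (a point): Top edge of the pressing bar at its right (-y) end, 180 mm from the middle.
- mould: The loose terrine mould, red with a steel lid, 90 mm along x, 160 mm along y, about 60 mm high (not exactly known), 0.48 to 0.72 kg, between two guide rails on the bed of the press. Origin: centre of its underside. It starts 25 to 50 mm in front of home; home, its origin has the press's x = 0 within about 1 mm and it rests against both rear stops.
- mould_handle (a point): Middle of the round steel bar handle on the mould's front, 77 mm in front of the mould's centre and 30 mm above its underside; the bar runs along y, 90 mm long and 11 mm thick, with 30 mm of room behind it. Push here towards the press's +x; sliding takes 3 to 8 N.
- jar: Closed jar, 68 mm across, 100 mm high, standing to the left of the press; origin at its underside. Leave it alone.
- bowl: Steel bowl, 120 mm across, 50 mm high, standing to the right of the press; origin at its underside. Leave it alone.
- mill: Dark wooden pepper mill, 52 mm across, 115 mm high, standing to the left of the press; origin at its underside. Leave it alone.

How it is judged:
By the outcome, as a careful person would: the job done as asked, in the order asked, and still so for the second after the job is handed in, with the robot touching nothing.
It also fails if it takes over 72 s, if anything falls off the work surface, if the arm or the gripper's body presses on something with over 40 N, if the wrist force passes 120 N, or if a joint passes its speed limit or range.

## Robot

A 6-joint arm with a two-finger parallel gripper is mounted at the origin on the work surface. World frame = base frame: x ahead of the robot, y to its left, z up, the work surface at z = 0. Lengths are in m, angles in rad, forces in N, time in s.
With the tool pointing down it reaches from about 0.35 to 0.975 m from the base axis. Payload 7.1 kg.
Tool frame: the origin (TCP) lies at the very end of the fingers, on their centre line; the grasp point (between the pads) lies 19 mm behind it; x points along the fingers, z is the direction in which the jaws open and shut, and the axes are right-handed (so a half turn about x gives the same grasp; the last joint's range is limited). The gripper opens to 88 mm and grips with 3 to 60 N. Pads are 20 mm wide; open, the fingers measure 115 mm over their backs; the gripper's body (75 mm by 178 mm) begins 61 mm behind the grasp point.
Start: joints at [-1.274, 0.423, 1.63, -0, 1.089, -0.019], TCP at [0.194, -0.594, 0.223] pointing down, gripper open.
Joint ranges: [-3, 3], [-0.9, 2.11], [0.09, 2.58], [-1.31, 4.45], [0.11, 2.69], [-2.54, 2.54]. Speed limits (rad/s): [2.39, 2.39, 3.01, 3.14, 3.14, 3.14].

## Interface

Orientations are given as a unit quaternion [w, x, y, z].
In Python, from cell import ctrl gives the robot as it stands.
- The arm moves only by the tool apply_moves, never from a script. Its arguments are lists of equal length, an entry for each row: "delta_pos": the shift along the tool's x, y, z in m, a list of three; "dr": the turn, a rotation vector about the tool's x, y, z in degrees, a list of three; "grip": the closure, from 0 (fully open) to 1 (shut). In form: {"delta_pos": [[x, y, z], ...], "dr": [[wx, wy, wz], ...], "grip": [grip, ...]}. A call has 1 to 5 rows; each row shifts and turns the commanded pose from where the row before left it, along the tool's axes as they then stand; what a row does not reach is not made up. A row lasts 1/12 s, in which the tool goes at most 41.7 mm and 7.16 degrees, less where a joint would pass 70% of its speed; a pose out of reach is approached as far as the arm can. A call with a gripper value outside its range is refused whole. The fingers move at their own pace and stop on an object; "grip_force" is the grip in N (left out, the last holds). Time passes only in rows, so rows that do not move let the fingers close. It gives the time, the measured TCP pose, the force and the opening at its end, in the units of the state.
- ctrl.get_state(): the state, without advancing time (a new reading comes with each control period).
- ctrl.capture(name): name is "scene" or "top" or "wrist"; returns the picture (420x560x3 uint8, blue, green, red); there is no depth.
- ctrl.calibration(name): a dict with "vfov" (degrees; the focal length in pixels is half the picture's height over the tangent of half this angle, whatever the lens; pixels are square), "cx", "cy" (the principal point, pixels), "dist" ([k1, k2, p1, p2, k3] as OpenCV has them; the pictures are not rectified), "R" (3x3) and "t" (3): a world point X has camera coordinates R X + t; the wrist camera has in their place "T_tool_cam" (4x4, takes a point from camera to tool coordinates, whose origin is the TCP and whose axes are the tool frame's). Camera axes: x right, y down, z forward; pixel columns grow to the right and rows downward; lengths in m; the calibration is good to about 2 mm. A picture is of the moment at which its call begins: read the wrist's pose just before it. calibration takes no time and is no camera call.
- ctrl.finish_job(): hands the job in, once; it reports no verdict.
Trained networks look in the newest picture that a camera, given by its name, has taken for a name from the list of things; names that differ only in an ending like _2 or _b are one class to them, and where a whole thing is asked for, a point or a joint stands for the part that bears it (a point fixed in the world has none). Each returns a list of dicts, best first, with "confidence" (0 to 1); they miss things now and then, are a little off and sometimes report something else, mostly with a low value. They report only what shows in the picture. A call takes as long as a camera call.
- ctrl.search_frame(target, camera): "bbox" ([left, top, right, bottom] in pixels, round what is visible of it).
The state is a dict: "clock": time; "joints": joint angles; "qd": joint speeds; "tau": joint torques, N m; "tcp_pos": TCP position; "tcp_rot": TCP orientation; "ft_force": force on the tool from outside, world axes, zero at the start; "wrist_torque": the same for the moment, N m; "grip_width": opening from 0.0 (shut) to 1.0 (fully open).
Only numpy, scipy, OpenCV 4.12 (cv2) and the standard library are available. Lean on these libraries where they do the work, as an engineer would, in place of code of your own. Each camera call takes 0.05 s, during which the arm holds its last target.

## Working session

There is one attempt and no reset: what is moved stays moved. The work goes in short steps, Python scripts to look and compute and a tool call to move; the robot and the scene stay as the last step left them, time stands still between calls to the robot, and variables do not carry over. Pictures are saved under pics/ and viewed, and the job is handed in when it is done.

Besides the shell and the picture viewer there is one more tool, called after "Request:" as name(argument=value, ...) on one line, values as JSON. apply_moves: Moves the arm, as the interface text tells. Its arguments: {"type":"object","properties":{"delta_pos":{"type":"array"},"dr":{"type":"array"},"grip":{"type":"array"},"grip_force":{"type":"number"}},"required":["delta_pos","dr","grip"]}

```bash
ls; mkdir -p pics
python3 - <<'E'
from cell import ctrl
import cv2,numpy as np
print(ctrl.get_state())
for n in ("scene","top","wrist"):
    cv2.imwrite(f"pics/{n}0.png",ctrl.capture(n))
    c=ctrl.calibration(n); print(n,{k:np.round(v,4).tolist() for k,v in c.items()})
E
```

```text
pics
{'clock': 0.0, 'joints': array([-1.27399434e+00,  4.23832204e-01,  1.63068995e+00,  8.04764283e-06,
        1.08856234e+00, -1.89690393e-02]), 'qd': array([ 0.00083824, -0.00071765, -0.00019337, -0.00032078, -0.00024826,
        0.00050974]), 'tau': array([-1.85790873e-05, -5.44628799e+01, -2.73670632e+01,  6.43976592e-02,
        2.27783946e-02, -1.08557856e-04]), 'tcp_pos': array([ 0.19397832, -0.59356031,  0.22190709]), 'tcp_rot': array([ 0.57197573,  0.41548648,  0.57281472, -0.41484701]), 'ft_force': array([0.12608038, 0.20568964, 0.28421623]), 'wrist_torque': array([-0.00391682, -0.03676181, -0.01591927]), 'grip_width': 1.0008299137321173}
scene {'vfov': 56.0799, 'cx': 281.9074, 'cy': 204.9084, 'dist': [-0.0518, 0.0, 0.0, 0.0, 0.0], 'R': [[0.1577, 0.9874, 0.0122], [0.8433, -0.1282, -0.5219], [-0.5138, 0.0926, -0.8529]], 't': [-0.074, -0.376, 1.4812]}
top {'vfov': 55.0036, 'cx': 274.9034, 'cy': 209.8838, 'dist': [0.0063, 0.0, 0.0, 0.0, 0.0], 'R': [[0.025, -0.9996, -0.0156], [-0.9831, -0.0217, -0.1817], [0.1812, 0.0199, -0.9832]], 't': [-0.0017, 0.5564, 1.195]}
wrist {'vfov': 70.3362, 'cx': 276.5538, 'cy': 213.0415, 'dist': [-0.0182, 0.0, 0.0, 0.0, 0.0], 'T_tool_cam': [[-0.0011, -0.2427, 0.9701, -0.1609], [-0.0019, -0.9701, -0.2427, 0.0654], [1.0, -0.0021, 0.0006, 0.0], [0.0, 0.0, 0.0, 1.0]]}
```

View pics/scene0.png

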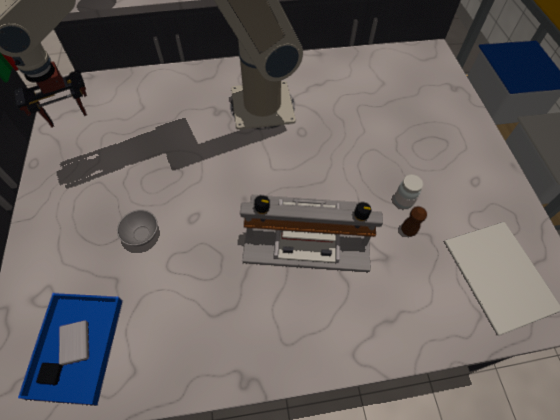

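View pics/top0.png

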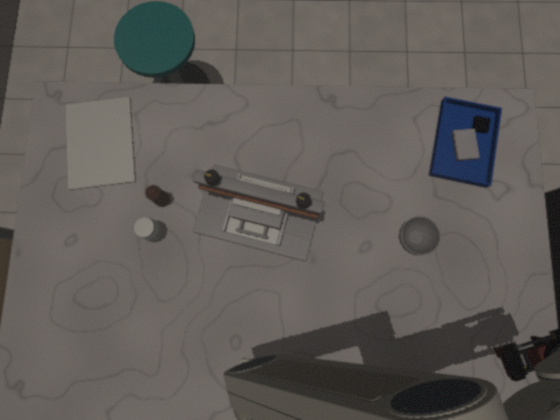

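Run:
```python
from cell import ctrl
for n in ("scene","top"):
  for t in ("knob_left_grip","knob_right_grip","mould_handle","mould","press","jar","bowl","mill"):
    print(n,t,[(round(d['confidence'],2),[round(float(x),1) for x in d['bbox']]) for d in ctrl.search_frame(t,n)][:3])
print(ctrl.get_state()['clock'])
```

```text
scene knob_left_grip [(0.5, [355.5, 199.8, 370.3, 217.1])]
scene knob_right_grip [(0.7, [253.6, 193.6, 268.3, 212.8]), (0.17, [355.2, 202.9, 373.6, 219.4])]
scene mould_handle [(0.66, [281.5, 198.3, 327.6, 239.3])]
scene mould [(0.83, [296.2, 199.5, 330.3, 208.6])]
scene press [(0.91, [240.9, 192.7, 385.0, 269.7])]
scene jar [(0.72, [397.3, 176.7, 421.2, 206.5])]
scene bowl [(0.56, [115.8, 213.4, 157.1, 245.8])]
scene mill [(0.73, [402.7, 206.0, 428.6, 231.8]), (0.63, [119.7, 209.7, 159.5, 243.7])]
top knob_left_grip [(0.46, [201.9, 169.2, 217.1, 185.4])]
top knob_right_grip [(0.66, [294.5, 191.8, 308.5, 206.8])]
top mould_handle [(0.84, [227.5, 199.2, 280.4, 237.8])]
top mould [(0.84, [227.1, 204.1, 282.4, 236.5])]
top press [(0.84, [195.0, 166.4, 323.9, 264.8])]
top jar [(0.95, [135.0, 216.2, 163.3, 242.0]), (0.66, [202.0, 185.7, 314.7, 217.6])]
top bowl [(0.72, [401.3, 215.0, 438.9, 253.0]), (0.45, [226.2, 203.8, 284.0, 236.2]), (0.18, [198.7, 178.3, 317.3, 216.9])]
top mill [(0.82, [147.0, 184.8, 172.6, 205.9])]
0.95
```

```bash
cat > h.py <<'E'
from cell import ctrl
import cv2,numpy as np
from scipy.spatial.transform import Rotation as Rn
def K(c): 
    f=210/np.tan(np.radians(c['vfov'])/2); return np.array([[f,0,c['cx']],[0,f,c['cy']],[0,0,1.]])
def ext(n,st=None):
    c=ctrl.calibration(n)
    if n!='wrist': return c,np.array(c['R']),np.array(c['t'])
    q=st['tcp_rot'];Rt=Rn.from_quat([q[1],q[2],q[3],q[0]]).as_matrix()
    T=np.array(c['T_tool_cam']);Rc=Rt@T[:3,:3];p=st['tcp_pos']+Rt@T[:3,3]
    return c,Rc.T,-Rc.T@p
def ray(n,uv,st=None):
    c,R,t=ext(n,st)
    x=cv2.undistortPoints(np.array([[uv]],float),K(c),np.array(c['dist'],float))[0,0]
    return -R.T@t, R.T@np.array([x[0],x[1],1])
def atz(n,uv,z,st=None):
    o,d=ray(n,uv,st); return o+d*(z-o[2])/d[2]
def proj(n,X,st=None):
    c,R,t=ext(n,st)
    return cv2.projectPoints(np.atleast_2d(np.array(X,float)),cv2.Rodrigues(R)[0],t,K(c),np.array(c['dist'],float))[0][:,0]
def Rtool(st):
    q=st['tcp_rot'];return Rn.from_quat([q[1],q[2],q[3],q[0]]).as_matrix()
E
python3 - <<'E'
from h import *
a=cv2.imread('pics/top0.png')[150:275,180:340]; a=cv2.convertScaleAbs(a,alpha=1.8)
cv2.imwrite('pics/topz.png',cv2.resize(a,(800,625)[:2] and (768,600),interpolation=cv2.INTER_CUBIC))
a=cv2.imread('pics/scene0.png')[180:280,230:395]
cv2.imwrite('pics/scenez.png',cv2.resize(a,(792,480),interpolation=cv2.INTER_CUBIC))
for nm,s,t in(("L",(363,209),(210,177)),("R",(261,203),(302,199))):
    print(nm,atz('scene',s,.2),atz('top',t,.2))
E
```

```text
L [0.61052733 0.18673466 0.2       ] [0.61713783 0.18988795 0.2       ]
R [ 0.55305177 -0.07058343  0.2       ] [ 0.5605615  -0.06464108  0.2       ]
```

View pics/topz.png

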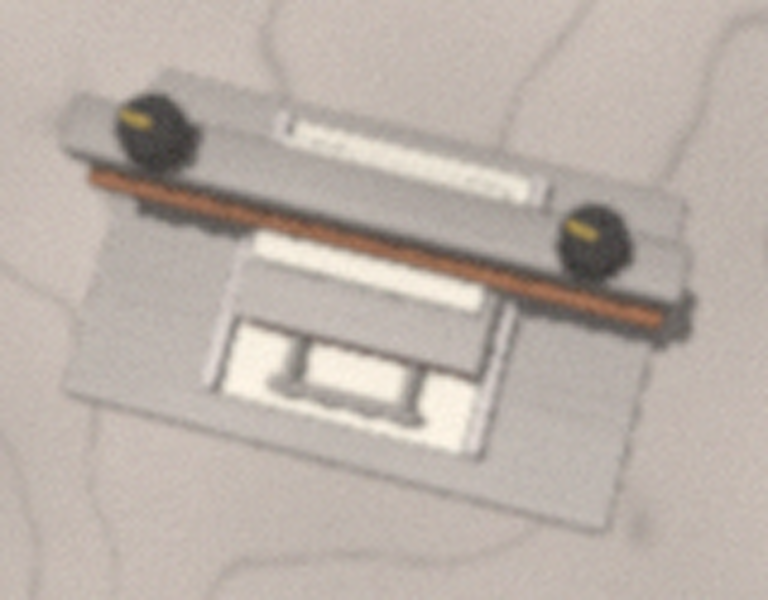

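View pics/scenez.png

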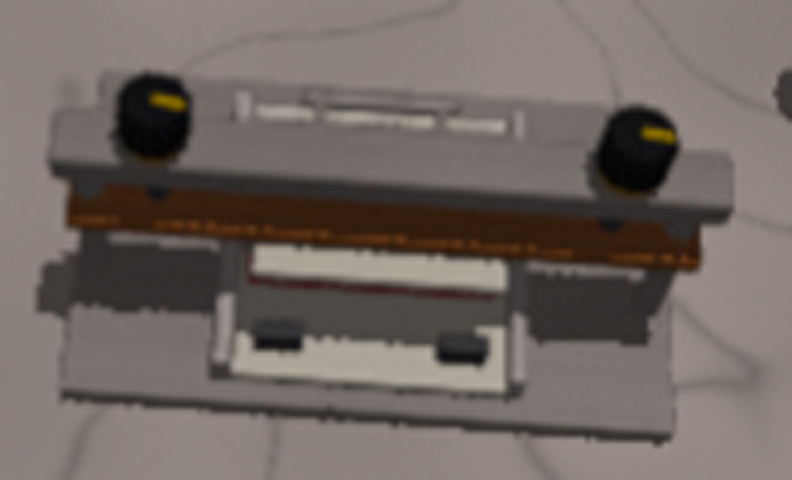

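Run:
```python
from h import *
from scipy.optimize import least_squares
st=ctrl.get_state(); print(Rtool(st).round(3))
zt=lambda p:(180+p[0]*160/768,150+p[1]*125/600)
zs=lambda p:(230+p[0]*165/792,180+p[1]*100/480)
# press yaw fit: base corners z=.016, top view / scene
for n,f,P,z in [('top',zt,[(65,392),(607,530),(687,195),(160,68)],.016),('top',zt,[(85,95),(60,150),(690,302)],.175),('scene',zs,[(62,388),(672,432)],.016),('scene',zs,[(55,112),(735,157)],.175),
  ('top',zt,[(155,133),(595,243)],.2),('scene',zs,[(155,117),(637,150)],.2),('top',zt,[(348,402)],.06),('top',zt,[(348,402)],.05),('scene',zs,[(380,100)],.06),('scene',zs,[(380,100)],.05)]:
    print(n,z,[atz(n,f(p),z)[:2].round(4).tolist() for p in P])
def tri(a,b):
    (o,d),(o2,d2)=a,b
    A=np.stack([d,-d2],1);s=np.linalg.lstsq(A,o2-o,rcond=None)[0]
    return o+d*s[0],o2+d2*s[1]
print('handle',tri(ray('top',zt((348,402))),ray('scene',zs((381,102)))))
```

```text
[[ 0.     0.951  0.311]
 [ 0.     0.311 -0.951]
 [-1.     0.    -0.   ]]
top 0.016 [[0.4872, 0.267], [0.4056, -0.0897], [0.6287, -0.1406], [0.7094, 0.2161]]
top 0.175 [[0.6442, 0.2307], [0.6104, 0.2434], [0.5279, -0.1264]]
scene 0.016 [[0.6256, -0.1388], [0.7094, 0.2167]]
scene 0.175 [[0.5308, -0.1209], [0.6159, 0.2453]]
top 0.2 [[0.6153, 0.1834], [0.5562, -0.07]]
scene 0.2 [[0.5577, -0.0678], [0.617, 0.1842]]
top 0.06 [[0.4795, 0.0774]]
top 0.05 [[0.4807, 0.0781]]
scene 0.06 [[0.4807, 0.0809]]
scene 0.05 [[0.4746, 0.0828]]
handle (array([0.47984939, 0.07762356, 0.0567635 ]), array([0.48051584, 0.08174406, 0.05715261]))
```

```bash
cat >> h.py <<'E'
PO=np.array([.5866,.0575]);PX=np.array([.975,-.2216]);PY=np.array([.2216,.975])
def W(px,py,z): return np.array([*(PO+px*PX+py*PY),z])
def pp(p): d=np.array(p)[:2]-PO; return np.array([d@PX,d@PY,p[2]])
def th(st): R=Rtool(st); return np.degrees(np.arctan2(R[1,1],R[0,1]))
def plan(p0,t0,p1,dt,n=None,rmax=7.1,smax=.040):
    """rows from pose to pose; dt = turn (deg, ccw from above)"""
    p0=np.array(p0);p1=np.array(p1)
    n=n or int(np.ceil(max(abs(dt)/rmax,np.linalg.norm(p1-p0)/smax,1)))
    D=(p1-p0)/n;out=[]
    for i in range(n):
        t=np.radians(t0+dt*i/n);ty=np.array([np.cos(t),np.sin(t),0]);tz=np.array([np.sin(t),-np.cos(t),0])
        out.append([round(float(-D[2]),4),round(float(D@ty),4),round(float(D@tz),4)])
    for i in range(0,n,5): print(out[i:i+5], 'dr x', round(-dt/n,3))
def show():
    st=ctrl.get_state();print('t',round(st['clock'],2),'tcp',st['tcp_pos'].round(4),'press',pp(st['tcp_pos']).round(4),'th',round(th(st),2),'F',st['ft_force'].round(2),'M',st['wrist_torque'].round(3),'g',round(st['grip_width'],3),'q',st['joints'].round(2),'tilt',Rtool(st)[:,0].round(3));return st
E
python3 -c "
from h import *
s=show();plan(s['tcp_pos'],th(s),W(-.155,0,.22),149.1,n=22)
print([pp(atz('scene',p,z)).round(3) for p,z in (((409,205),.0),((409,234),.0),((138,235),.03))])
"
```

```text
t 0.95 tcp [ 0.1941 -0.5941  0.2227] press [-0.2383 -0.7222  0.2227] th 18.09 F [ 0.66 -0.16  0.21] M [-0.031  0.021 -0.063] g 1.002 q [-1.27  0.42  1.63  0.    1.09 -0.02] tilt [ 0.  0. -1.]
[[0.0001, 0.0201, -0.0262], [0.0001, 0.0231, -0.0237], [0.0001, 0.0257, -0.0208], [0.0001, 0.028, -0.0176], [0.0001, 0.0299, -0.0142]] dr x -6.777
[[0.0001, 0.0313, -0.0106], [0.0001, 0.0323, -0.0068], [0.0001, 0.0329, -0.0029], [0.0001, 0.033, 0.001], [0.0001, 0.0327, 0.0049]] dr x -6.777
[[0.0001, 0.0319, 0.0087], [0.0001, 0.0306, 0.0124], [0.0001, 0.029, 0.0159], [0.0001, 0.0269, 0.0192], [0.0001, 0.0244, 0.0223]] dr x -6.777
[[0.0001, 0.0216, 0.025], [0.0001, 0.0185, 0.0274], [0.0001, 0.0152, 0.0294], [0.0001, 0.0116, 0.031], [0.0001, 0.0079, 0.0321]] dr x -6.777
[[0.0001, 0.004, 0.0328], [0.0001, 0.0001, 0.0331]] dr x -6.777
[array([-0.154,  0.323,  0.   ]), array([-0.049,  0.312,  0.   ]), array([ 0.028, -0.5  ,  0.03 ])]
```

Request:
apply_moves(delta_pos=[[0,0.02,-0.026],[0,0.023,-0.024],[0,0.026,-0.021],[0,0.028,-0.018],[0,0.03,-0.014]], dr=[[-6.8,0,0],[-6.8,0,0],[-6.8,0,0],[-6.8,0,0],[-6.8,0,0]], grip=[1,1,1,1,1], grip_force=30)

```text
clock: 1.37
tcp_pos: [0.2489, -0.436, 0.2227]
tcp_rot: [0.669, 0.228, 0.669, -0.228]
ft_force: [-0.3, -0.1, 1.0]
grip_width: 0.662
```

Request:
apply_moves(delta_pos=[[0,0.031,-0.011],[0,0.032,-0.007],[0,0.033,-0.003],[0,0.033,0.001],[0,0.033,0.005]], dr=[[-6.8,0,0],[-6.8,0,0],[-6.8,0,0],[-6.8,0,0],[-6.8,0,0]], grip=[1,1,1,1,1])

```text
clock: 1.78
tcp_pos: [0.3027, -0.2799, 0.2229]
tcp_rot: [0.707, 0.022, 0.707, -0.022]
ft_force: [1.3, 0.1, -0.8]
grip_width: 0.282
```

Request:
apply_moves(delta_pos=[[0,0.032,0.009],[0,0.031,0.012],[0,0.029,0.016],[0,0.027,0.019],[0,0.024,0.022]], dr=[[-6.8,0,0],[-6.8,0,0],[-6.8,0,0],[-6.8,0,0],[-6.8,0,0]], grip=[1,1,1,1,1])

```text
clock: 2.2
tcp_pos: [0.3565, -0.1236, 0.223]
tcp_rot: [0.683, -0.186, 0.682, 0.185]
ft_force: [-0.1, -0.4, -0.0]
grip_width: 0.005
```

Request:
apply_moves(delta_pos=[[0,0.022,0.025],[0,0.018,0.027],[0,0.015,0.029],[0,0.012,0.031],[0,0.008,0.032]], dr=[[-6.8,0,0],[-6.8,0,0],[-6.8,0,0],[-6.8,0,0],[-6.8,0,0]], grip=[1,1,1,1,1])

```text
clock: 2.62
tcp_pos: [0.4096, 0.0325, 0.223]
tcp_rot: [0.598, -0.377, 0.598, 0.377]
ft_force: [0.4, 0.2, -0.8]
grip_width: 0.007
```

Request:
apply_moves(delta_pos=[[0,0.004,0.033],[0,0,0.033]], dr=[[-6.8,0,0],[-6.5,0,0]], grip=[1,1])

```text
clock: 2.78
tcp_pos: [0.4312, 0.0952, 0.223]
tcp_rot: [0.551, -0.444, 0.55, 0.444]
ft_force: [-0.4, 0.3, -1.0]
grip_width: 0.0
```

```bash
python3 -c "
from h import *
s=show();plan(s['tcp_pos'],th(s),W(-.155,0,.048),167.2-th(s))
cv2.imwrite('pics/w1.png',ctrl.capture('wrist'))
"
```

```text
t 2.78 tcp [0.4312 0.0952 0.223 ] press [-0.1599  0.0023  0.223 ] th 167.75 F [-0.36  0.26 -1.03] M [-0.02  -0.174 -0.034] g 0.0 q [ 0.19  0.15  2.02 -0.    0.97 -1.17] tilt [ 0.001  0.    -1.   ]
[[0.035, -0.001, -0.0005], [0.035, -0.001, -0.0005], [0.035, -0.001, -0.0005], [0.035, -0.001, -0.0005], [0.035, -0.001, -0.0005]] dr x 0.11
```

View pics/w1.png

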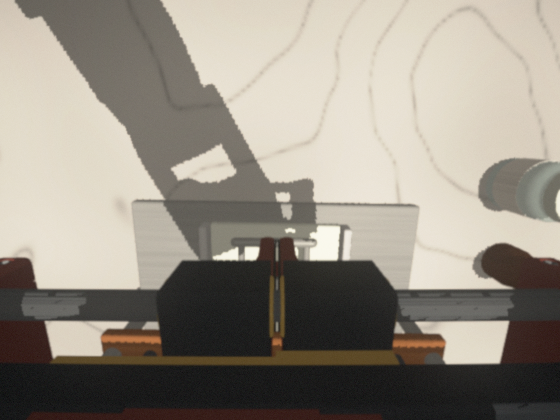

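```bash
python3 -c "
from h import *
s=show()
for z in (.05,.057,.064): print(z,[pp(atz('wrist',p,z,s)).round(4) for p in ((232,242),(316,242),(274,242))])
print([pp(atz('wrist',p,.016,s)).round(4) for p in ((133,201),(417,206))])
"
```

```text
t 2.83 tcp [0.4337 0.0991 0.2234] press [-0.1583  0.0067  0.2234] th 168.2 F [3.14 0.56 1.02] M [ 0.084 -0.231 -0.003] g 0.005 q [ 0.2   0.15  2.01  0.    0.97 -1.17] tilt [ 0.003  0.003 -1.   ]
0.05 [array([-0.1041, -0.0455,  0.05  ]), array([-0.1056,  0.0541,  0.05  ]), array([-0.1049,  0.0043,  0.05  ])]
0.057 [array([-0.1067, -0.0444,  0.057 ]), array([-0.1081,  0.0531,  0.057 ]), array([-0.1074,  0.0043,  0.057 ])]
0.064 [array([-0.1092, -0.0434,  0.064 ]), array([-0.1106,  0.0521,  0.064 ]), array([-0.1099,  0.0043,  0.064 ])]
[array([-0.1447, -0.1749,  0.016 ]), array([-0.1437,  0.1856,  0.016 ])]
```

Request:
apply_moves(delta_pos=[[0.035,0,-0.0015],[0.035,0,-0.0015],[0.035,0,-0.0015],[0.035,0,-0.0015],[0.034,0,0]], dr=[[0.2,0,0],[0.2,0,0],[0.2,0,0],[0.2,0,0],[0.2,0,0]], grip=[1,1,1,1,1])

```text
clock: 3.25
tcp_pos: [0.4296, 0.0875, 0.0474]
tcp_rot: [0.556, -0.437, 0.555, 0.437]
ft_force: [0.1, 0.2, -0.1]
grip_width: 0.008
```

Request:
apply_moves(delta_pos=[[0,-0.008,0],[0,-0.006,0],[0,0,0]], dr=[[0,0,0],[0,0,0],[0,0,0]], grip=[1,1,1])

```text
clock: 3.5
tcp_pos: [0.4461, 0.0843, 0.0502]
tcp_rot: [0.557, -0.438, 0.555, 0.437]
ft_force: [0.7, -0.7, 0.8]
grip_width: 0.008
```

```bash
python3 -c "
from h import *
s=show()
"
```

```text
t 3.5 tcp [0.4461 0.0843 0.0502] press [-0.1429 -0.005   0.0502] th 166.37 F [ 0.72 -0.73  0.84] M [ 0.021 -0.124  0.059] g 0.008 q [ 0.16  0.48  2.1  -0.    0.56 -1.17] tilt [ 0.003  0.001 -1.   ]
```

Request:
apply_moves(delta_pos=[[0,-0.004,0.001],[0,-0.004,0.001],[0,-0.004,0.001],[0,-0.004,0.001],[0,-0.003,0]], dr=[[0,0,0],[0,0,0],[0,0,0],[0,0,0],[0,0,0]], grip=[1,1,1,1,1])

```text
clock: 3.92
tcp_pos: [0.4637, 0.0838, 0.0495]
tcp_rot: [0.556, -0.438, 0.555, 0.437]
ft_force: [-0.5, -0.0, -0.5]
grip_width: 0.005
```

Request:
apply_moves(delta_pos=[[0,-0.003,0],[0,-0.003,0],[0,-0.003,0],[0,-0.003,0],[0,-0.003,0]], dr=[[0,0,0],[0,0,0],[0,0,0],[0,0,0],[0,0,0]], grip=[1,1,1,1,1])

```text
clock: 4.33
tcp_pos: [0.4733, 0.08, 0.0483]
tcp_rot: [0.553, -0.436, 0.558, 0.439]
ft_force: [-9.5, 1.4, 7.5]
grip_width: 0.006
```

```bash
python3 -c "
from h import *
s=show()
"
```

```text
t 4.33 tcp [0.4733 0.08   0.0483] press [-0.1154 -0.0032  0.0483] th 166.39 F [-9.54  1.43  7.48] M [0.41  1.452 0.029] g 0.006 q [ 0.14  0.51  2.04  0.    0.6  -1.19] tilt [-0.008 -0.001 -1.   ]
```

Request:
apply_moves(delta_pos=[[0,0.008,0],[0,0.002,0],[0.005,0,0.001],[0.005,0,0.001],[0,0,0]], dr=[[0,0,0],[0,0,0],[0,0,0],[0,0,0],[0,0,0]], grip=[1,1,1,1,1])

```text
clock: 4.75
tcp_pos: [0.4677, 0.0845, 0.0378]
tcp_rot: [0.555, -0.437, 0.556, 0.437]
ft_force: [-0.0, -0.4, -0.0]
grip_width: 0.008
```

```bash
python3 -c "
from h import *
s=show()
cv2.imwrite('pics/w2.png',ctrl.capture('wrist'))
a=cv2.convertScaleAbs(ctrl.capture('top')[150:275,180:340],alpha=1.8);cv2.imwrite('pics/t2.png',cv2.resize(a,(768,600),interpolation=cv2.INTER_CUBIC))
"
```

```text
t 4.75 tcp [0.4677 0.0845 0.0378] press [-0.1219  0.      0.0378] th 166.41 F [-0.04 -0.41 -0.04] M [ 0.042 -0.112  0.023] g 0.008 q [ 0.15  0.53  2.05 -0.    0.56 -1.18] tilt [-0.001 -0.    -1.   ]
```

View pics/w2.png

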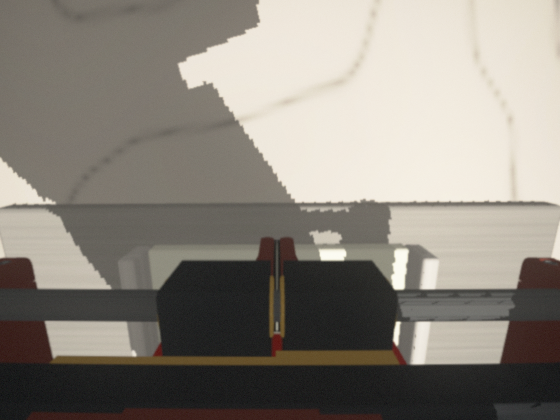

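View pics/t2.png

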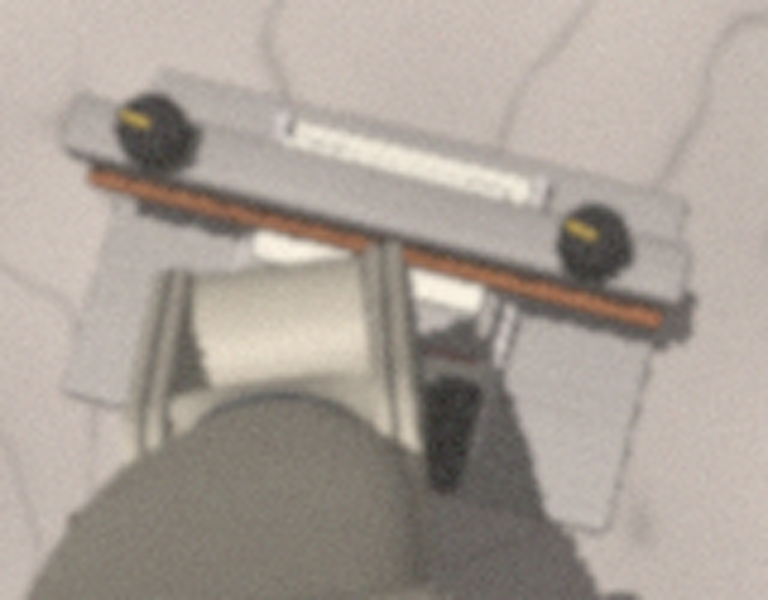

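Request:
apply_moves(delta_pos=[[0,-0.003,0],[0,-0.003,0],[0,-0.003,0],[0,-0.003,0],[0,-0.003,0]], dr=[[0,0,0],[0,0,0],[0,0,0],[0,0,0],[0,0,0]], grip=[1,1,1,1,1])

```text
clock: 5.27
tcp_pos: [0.4802, 0.0807, 0.0384]
tcp_rot: [0.554, -0.436, 0.557, 0.438]
ft_force: [-8.4, 3.4, 5.4]
grip_width: 0.008
```

```bash
python3 -c "
from h import *
s=show()
"
```

```text
t 5.27 tcp [0.4802 0.0807 0.0384] press [-0.1089 -0.0009  0.0384] th 166.38 F [-8.45  3.38  5.39] M [0.367 1.131 0.026] g 0.008 q [ 0.14  0.54  2.03  0.    0.58 -1.19] tilt [-0.005 -0.    -1.   ]
```

Request:
apply_moves(delta_pos=[[0,-0.002,0],[0,-0.002,0],[0,-0.002,0],[0,-0.002,0],[0,-0.002,0]], dr=[[0,0,0],[0,0,0],[0,0,0],[0,0,0],[0,0,0]], grip=[1,1,1,1,1])

```text
clock: 5.68
tcp_pos: [0.4896, 0.0784, 0.0384]
tcp_rot: [0.554, -0.436, 0.557, 0.438]
ft_force: [-8.4, 2.0, 6.2]
grip_width: 0.004
```

```bash
python3 -c "
from h import *
s=show()
cv2.imwrite('pics/w3.png',ctrl.capture('wrist'))
a=ctrl.capture('scene')[180:280,230:395];cv2.imwrite('pics/s3.png',cv2.resize(a,(792,480),interpolation=cv2.INTER_CUBIC))
"
```

```text
t 5.68 tcp [0.4896 0.0784 0.0384] press [-0.0992 -0.0011  0.0384] th 166.38 F [-8.4   1.98  6.16] M [0.392 1.159 0.047] g 0.004 q [ 0.13  0.54  2.01  0.    0.6  -1.2 ] tilt [-0.005 -0.    -1.   ]
```

View pics/s3.png

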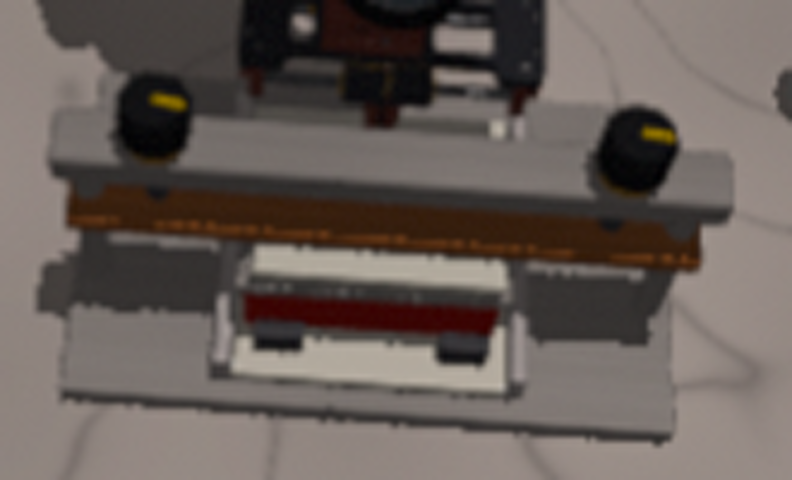

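Request:
apply_moves(delta_pos=[[0,-0.0015,0],[0,-0.0015,0],[0,-0.001,0],[0,-0.001,0]], dr=[[0,0,0],[0,0,0],[0,0,0],[0,0,0]], grip=[1,1,1,1])

```text
clock: 6.12
tcp_pos: [0.4932, 0.0775, 0.0383]
tcp_rot: [0.554, -0.435, 0.558, 0.439]
ft_force: [-14.4, 7.0, 9.4]
grip_width: 0.001
```

Request:
apply_moves(delta_pos=[[0,-0.001,0],[0,-0.001,0],[0,-0.001,0]], dr=[[0,0,0],[0,0,0],[0,0,0]], grip=[1,1,1])

```text
clock: 6.37
tcp_pos: [0.4932, 0.0774, 0.0379]
tcp_rot: [0.552, -0.434, 0.559, 0.44]
ft_force: [-22.4, 12.8, 15.8]
grip_width: 0.001
```

```bash
python3 -c "
from h import *
s=show()
a=ctrl.capture('scene')[180:280,230:395];cv2.imwrite('pics/s4.png',cv2.resize(a,(792,480),interpolation=cv2.INTER_CUBIC))
"
```

```text
t 6.37 tcp [0.4932 0.0774 0.0379] press [-0.0954 -0.0013  0.0379] th 166.35 F [-22.38  12.82  15.85] M [2.229 3.24  0.098] g 0.001 q [ 0.13  0.55  1.99  0.    0.61 -1.21] tilt [-0.013  0.    -1.   ]
```

View pics/s4.png

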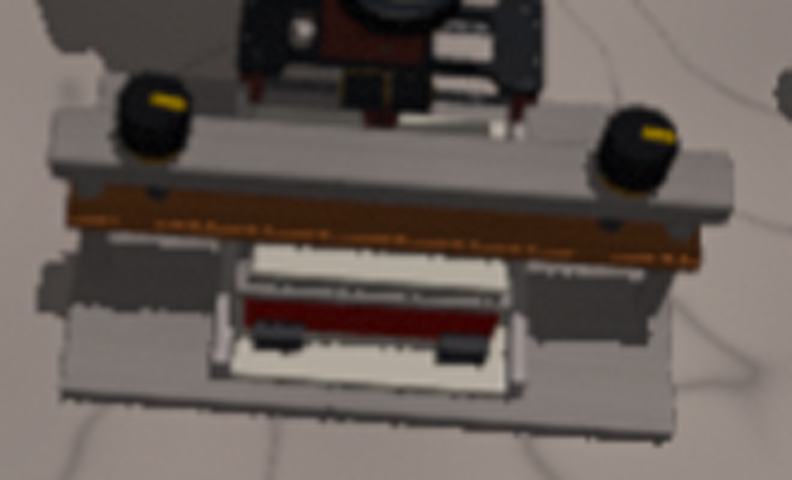

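Request:
apply_moves(delta_pos=[[0,0.005,0],[0,0.012,0],[-0.035,0.003,0],[-0.04,0,0],[-0.04,0,0]], dr=[[0,0,0],[0,0,0],[0,0,0],[0,0,0],[0,0,0]], grip=[1,1,1,1,1])

```text
clock: 6.83
tcp_pos: [0.4793, 0.0813, 0.1543]
tcp_rot: [0.555, -0.437, 0.556, 0.438]
ft_force: [0.4, -0.4, -0.5]
grip_width: 0.005
```

Request:
apply_moves(delta_pos=[[-0.04,0,0],[-0.04,0,0.02]], dr=[[0,0,0],[0,0,0]], grip=[1,0])

```text
clock: 7.0
tcp_pos: [0.484, 0.098, 0.2332]
tcp_rot: [0.556, -0.437, 0.556, 0.436]
ft_force: [0.7, 0.3, -0.9]
grip_width: 0.045
```

```bash
python3 -c "
from h import *
s=show();plan(s['tcp_pos'],th(s),W(0,.13,.235),0)
a=ctrl.capture('scene')[180:280,230:395];cv2.imwrite('pics/s5.png',cv2.resize(a,(792,480),interpolation=cv2.INTER_CUBIC))
"
```

```text
t 7.0 tcp [0.484  0.098  0.2332] press [-0.109   0.0167  0.2332] th 166.29 F [ 0.67  0.34 -0.92] M [ 0.054 -0.168 -0.003] g 0.045 q [ 0.18  0.22  1.9  -0.    1.02 -1.15] tilt [ 0.001 -0.001 -1.   ]
[[-0.0004, -0.0268, 0.0287], [-0.0004, -0.0268, 0.0287], [-0.0004, -0.0268, 0.0287], [-0.0004, -0.0268, 0.0287]] dr x 0.0
```

View pics/s5.png

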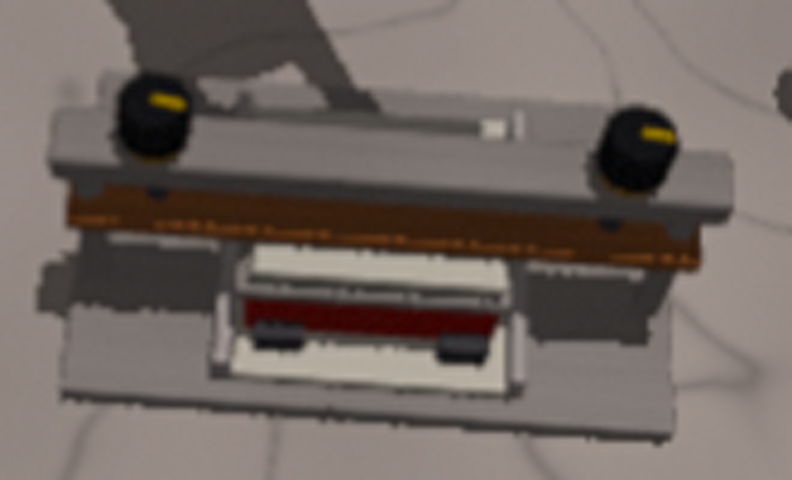

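Request:
apply_moves(delta_pos=[[-0.005,-0.027,0.027],[0,-0.027,0.028],[0,-0.027,0.028],[0,-0.026,0.028],[0,0,0]], dr=[[0,0,0],[0,0,0],[0,0,0],[0,0,0],[0,0,0]], grip=[0,0,0,0,0])

```text
clock: 7.47
tcp_pos: [0.6199, 0.1855, 0.2356]
tcp_rot: [0.557, -0.438, 0.554, 0.437]
ft_force: [-1.2, 0.2, -0.1]
grip_width: 0.464
```

```bash
python3 -c "
from h import *
s=show()
cv2.imwrite('pics/w5.png',ctrl.capture('wrist'))
a=cv2.convertScaleAbs(ctrl.capture('top')[150:275,180:340],alpha=1.8);cv2.imwrite('pics/t5.png',cv2.resize(a,(768,600),interpolation=cv2.INTER_CUBIC))
"
```

```text
t 7.47 tcp [0.6199 0.1855 0.2356] press [0.0041 0.1322 0.2356] th 166.46 F [-1.21  0.17 -0.11] M [ 0.048 -0.137  0.014] g 0.464 q [ 0.27  0.44  1.57  0.    1.13 -1.06] tilt [ 0.005  0.002 -1.   ]
```

View pics/w5.png

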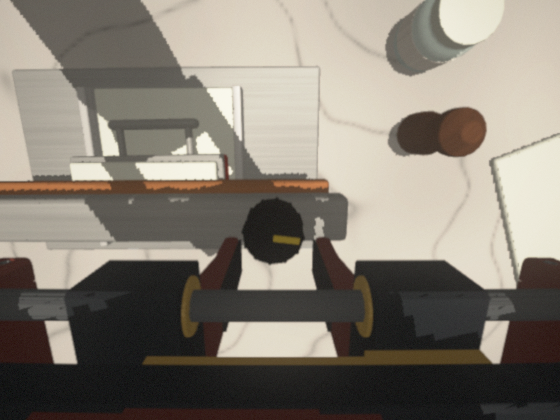

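```bash
python3 -c "
from h import *
s=show()
print(pp(atz('wrist',(274,236),.216,s)).round(4), pp(atz('wrist',(274,231),.206,s)).round(4))
# project ideal knob
for px,py in ((0,.13),(0.004,.13)):
  c=lambda z:[W(px+.02*np.cos(a),py+.02*np.sin(a),z) for a in np.linspace(0,6.28,40)]
  P=np.vstack([proj('wrist',c(.216),s),proj('wrist',c(.182),s)]);print(P.min(0),P.max(0), proj('wrist',W(px,py,.216),s))
print(pp(atz('wrist',(300,241),.216,s))-pp(atz('wrist',(274,239),.216,s)))
"
```

```text
t 7.57 tcp [0.6153 0.1827 0.2349] press [2.000e-04 1.284e-01 2.349e-01] th 166.44 F [-1.23 -0.46  0.7 ] M [ 0.045 -0.16   0.049] g 0.553 q [ 0.27  0.44  1.58 -0.    1.13 -1.06] tilt [-0.001 -0.    -1.   ]
[-0.006   0.1263  0.216 ] [-0.0062  0.1262  0.206 ]
[248.56789402 203.11861057] [311.16338009 273.61839687] [[279.86519204 244.82364892]]
[248.80529986 208.43054138] [311.07924362 279.2005111 ] [[279.94182897 250.70239278]]
[0.00158298 0.01652974 0.        ]
```

```bash
python3 -c "
from h import *
s=show()
a=cv2.imread('pics/w5.png')[180:280,220:330];cv2.imwrite('pics/w5z.png',cv2.resize(cv2.convertScaleAbs(a,alpha=1.5),(660,600),interpolation=cv2.INTER_CUBIC))"
```

```text
t 7.57 tcp [0.6153 0.1827 0.2349] press [2.000e-04 1.284e-01 2.349e-01] th 166.44 F [-1.23 -0.46  0.7 ] M [ 0.045 -0.16   0.049] g 0.553 q [ 0.27  0.44  1.58 -0.    1.13 -1.06] tilt [-0.001 -0.    -1.   ]
```

View pics/w5z.png

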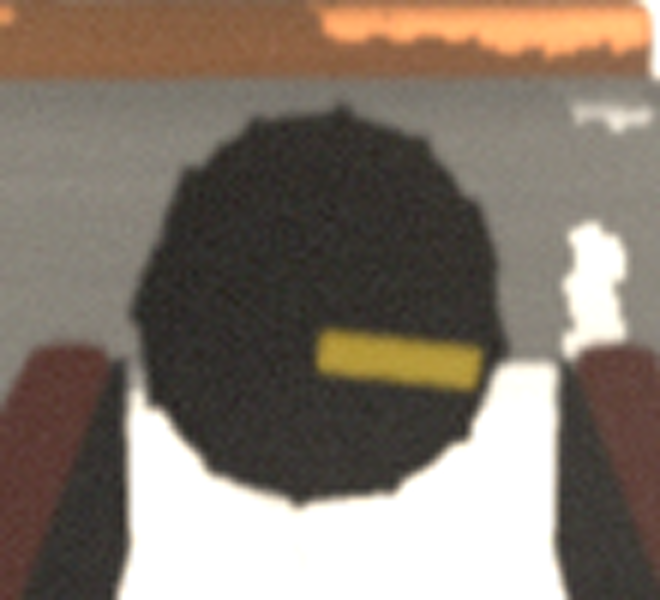

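View pics/t5.png

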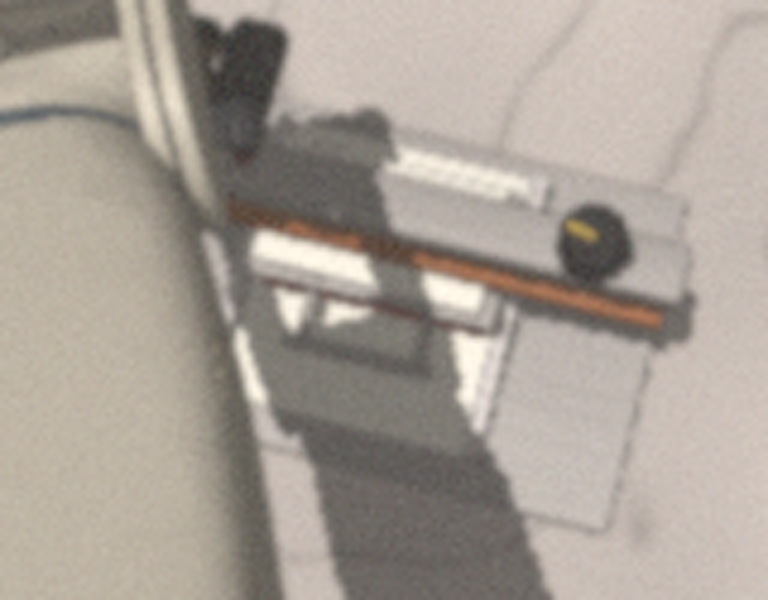

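Request:
apply_moves(delta_pos=[[0.026,0.001,0.0015],[0.025,0,0],[0,0,0],[0,0,0],[0,0,0]], dr=[[0,0,0],[0,0,0],[0,0,0],[0,0,0],[0,0,0]], grip=[0.3,0.3,0.3,1,1], grip_force=30)

```text
clock: 7.98
tcp_pos: [0.6144, 0.1835, 0.1861]
tcp_rot: [0.556, -0.437, 0.556, 0.437]
ft_force: [0.5, -0.4, -0.5]
grip_width: 0.586
```

Request:
apply_moves(delta_pos=[[0,0,0],[0,0,0]], dr=[[0,0,0],[0,0,0]], grip=[1,1])

```text
clock: 8.15
tcp_pos: [0.6152, 0.1842, 0.1868]
tcp_rot: [0.557, -0.437, 0.555, 0.437]
ft_force: [-1.3, -2.0, 2.8]
grip_width: 0.452
```

```bash
python3 -c "
from h import *
s=show()
"
```

```text
t 8.15 tcp [0.6152 0.1842 0.1868] press [-0.0002  0.1299  0.1868] th 166.37 F [-1.29 -2.05  2.76] M [-0.385 -0.079  0.046] g 0.452 q [ 0.27  0.49  1.62  0.    1.03 -1.06] tilt [ 0.003  0.001 -1.   ]
```

Request:
apply_moves(delta_pos=[[0,0,0],[0,0,0],[0,0,0],[0,0,0],[0,0,0]], dr=[[5,0,0],[5,0,0],[5,0,0],[5,0,0],[5,0,0]], grip=[1,1,1,1,1])

```text
clock: 8.57
tcp_pos: [0.6153, 0.1843, 0.1868]
tcp_rot: [0.639, -0.306, 0.637, 0.305]
ft_force: [-0.6, 0.9, 1.9]
grip_width: 0.454
```

```bash
python3 -c "
from h import *
s=show()
"
```

```text
t 8.57 tcp [0.6153 0.1843 0.1868] press [-0.0002  0.13    0.1868] th 141.17 F [-0.61  0.91  1.9 ] M [ 0.087 -0.075  0.114] g 0.454 q [ 0.27  0.49  1.62  0.    1.03 -0.62] tilt [ 0.003  0.001 -1.   ]
```

Request:
apply_moves(delta_pos=[[0,0,0],[0,0,0],[0,0,0]], dr=[[5,0,0],[5,0,0],[5,0,0]], grip=[1,1,1])

```text
clock: 8.82
tcp_pos: [0.6153, 0.1843, 0.1868]
tcp_rot: [0.673, -0.22, 0.671, 0.22]
ft_force: [0.1, 1.6, 2.8]
grip_width: 0.449
```

```bash
python3 -c "
from h import *
s=show()
"
```

```text
t 8.82 tcp [0.6153 0.1843 0.1868] press [-1.000e-04  1.300e-01  1.868e-01] th 126.17 F [0.14 1.56 2.77] M [ 0.021 -0.024  0.185] g 0.449 q [ 0.27  0.49  1.62  0.    1.03 -0.36] tilt [ 0.003  0.001 -1.   ]
```

Request:
apply_moves(delta_pos=[[0,0,0]], dr=[[0,0,0]], grip=[1])

```text
clock: 8.9
tcp_pos: [0.6153, 0.1844, 0.1868]
tcp_rot: [0.673, -0.22, 0.671, 0.22]
ft_force: [-0.5, 0.9, 5.6]
grip_width: 0.452
```

```bash
python3 -c "
from h import *
s=show()
"
```

```text
t 8.9 tcp [0.6153 0.1844 0.1868] press [-1.000e-04  1.300e-01  1.868e-01] th 126.21 F [-0.55  0.94  5.6 ] M [ 0.027 -0.011 -0.161] g 0.452 q [ 0.27  0.49  1.62  0.    1.03 -0.36] tilt [ 0.003  0.001 -1.   ]
```

Request:
apply_moves(delta_pos=[[0,0,0],[0,0,0],[-0.03,0,0],[-0.022,0,0],[0,-0.024,-0.028]], dr=[[0,0,0],[0,0,0],[0,0,0],[0,0,0],[0,0,0]], grip=[0.3,0.3,0.3,0.3,0.3])

```text
clock: 9.32
tcp_pos: [0.6096, 0.1522, 0.2415]
tcp_rot: [0.674, -0.222, 0.668, 0.223]
ft_force: [0.5, -0.6, -0.5]
grip_width: 0.7
```

Request:
apply_moves(delta_pos=[[0,-0.025,-0.028],[0,-0.025,-0.028],[0,-0.024,-0.028],[0,-0.024,-0.028],[0,-0.024,-0.028]], dr=[[0,0,0],[0,0,0],[0,0,0],[0,0,0],[0,0,0]], grip=[0.3,0.3,0.3,0.3,0.3])

```text
clock: 9.73
tcp_pos: [0.5648, -0.0349, 0.2369]
tcp_rot: [0.671, -0.222, 0.672, 0.222]
ft_force: [0.3, -0.7, -0.2]
grip_width: 0.697
```

Request:
apply_moves(delta_pos=[[0,-0.0245,-0.028],[0,0,0]], dr=[[0,0,0],[0,0,0]], grip=[0.3,0.3])

```text
clock: 9.9
tcp_pos: [0.5561, -0.0747, 0.2369]
tcp_rot: [0.671, -0.22, 0.673, 0.22]
ft_force: [0.0, -0.2, -0.1]
grip_width: 0.704
```

```bash
python3 -c "
from h import *
s=show()
plan(s['tcp_pos'],th(s),W(0,-.13,.1868),0)
cv2.imwrite('pics/w6.png',ctrl.capture('wrist'))
"
```

```text
t 9.9 tcp [ 0.5561 -0.0747  0.2369] press [-0.0005 -0.1357  0.2369] th 126.26 F [ 0.02 -0.18 -0.11] M [-0.016 -0.126 -0.012] g 0.704 q [-0.15  0.31  1.76 -0.    1.07 -0.79] tilt [-0.001 -0.002 -1.   ]
[[0.025, 0.0017, 0.0023], [0.025, 0.0017, 0.0023]] dr x 0.0
```

View pics/w6.png

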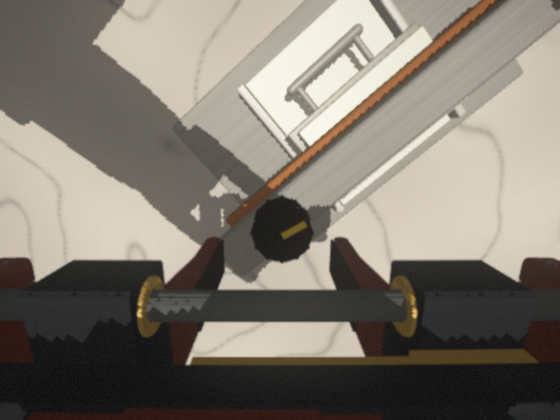

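```bash
python3 -c "
from h import *
s=show()
d=pp(atz('wrist',(306,224),.216,s))-pp(atz('wrist',(281,237),.216,s));print(d,np.degrees(np.arctan2(d[0],d[1])))
s['tcp_pos']=np.array([ 0.5561,-0.0747,0.2369])
print([pp(atz('wrist',p,.057,s)).round(4) for p in ((293,94),(360,29))],pp(atz('wrist',(283,235),.216,s)))
"
```

```text
t 9.95 tcp [ 0.5568 -0.0724  0.2369] press [-2.000e-04 -1.333e-01  2.369e-01] th 126.23 F [ 0.64  0.61 -0.1 ] M [ 0.017 -0.147 -0.007] g 0.7 q [-0.15  0.31  1.76 -0.    1.07 -0.78] tilt [-0.001 -0.    -1.   ]
[ 3.85445449e-03  1.76471374e-02 -2.77555756e-17] 12.320938825035395
[array([-0.0741, -0.0492,  0.057 ]), array([-0.077 ,  0.0437,  0.057 ])] [-0.00251596 -0.12924903  0.216     ]
```

Request:
apply_moves(delta_pos=[[0.025,0.0005,0.0005],[0.025,0,0],[0,0,0],[0,0,0],[0,0,0]], dr=[[0,0,0],[0,0,0],[0,0,0],[0,0,0],[0,0,0]], grip=[0.3,0.3,1,1,1], grip_force=30)

```text
clock: 10.37
tcp_pos: [0.5585, -0.0682, 0.1878]
tcp_rot: [0.672, -0.221, 0.671, 0.221]
ft_force: [0.4, -0.2, -0.1]
grip_width: 0.511
```

Request:
apply_moves(delta_pos=[[0,0,0],[0,0,0]], dr=[[0,0,0],[0,0,0]], grip=[1,1])

```text
clock: 10.53
tcp_pos: [0.5565, -0.0696, 0.1877]
tcp_rot: [0.67, -0.222, 0.673, 0.221]
ft_force: [-5.6, -6.2, -1.5]
grip_width: 0.449
```

```bash
python3 -c "
from h import *
s=show()
"
```

```text
t 10.53 tcp [ 0.5565 -0.0696  0.1877] press [-0.0012 -0.1306  0.1877] th 126.5 F [-5.57 -6.16 -1.46] M [-1.088  0.965  0.164] g 0.449 q [-0.14  0.38  1.8  -0.    0.97 -0.78] tilt [-0.003 -0.002 -1.   ]
```

Request:
apply_moves(delta_pos=[[0,0,-0.0022],[0,0,0],[0,0,0],[0,0,0],[0,0,0]], dr=[[5,0,0],[5,0,0],[5,0,0],[5,0,0],[5,0,0]], grip=[1,1,1,1,1])

```text
clock: 10.95
tcp_pos: [0.5561, -0.0699, 0.1877]
tcp_rot: [0.704, -0.069, 0.704, 0.069]
ft_force: [-0.8, 0.1, -4.5]
grip_width: 0.448
```

```bash
python3 -c "
from h import *
s=show()
"
```

```text
t 10.95 tcp [ 0.5561 -0.0699  0.1877] press [-0.0015 -0.1309  0.1877] th 101.22 F [-0.75  0.09 -4.54] M [-0.118  0.029  0.135] g 0.448 q [-0.15  0.37  1.8  -0.    0.97 -0.34] tilt [ 0. -0. -1.]
```

Request:
apply_moves(delta_pos=[[0,0,0],[0,0,0],[0,0,0],[0,0,0]], dr=[[5,0,0],[5,0,0],[5,0,0],[5,0,0]], grip=[1,1,1,1])

```text
clock: 11.28
tcp_pos: [0.5558, -0.0699, 0.1877]
tcp_rot: [0.705, 0.054, 0.705, -0.054]
ft_force: [-1.5, -1.0, -3.9]
grip_width: 0.449
```

```bash
python3 -c "
from h import *
s=show()
"
```

```text
t 11.28 tcp [ 0.5558 -0.0699  0.1877] press [-0.0018 -0.131   0.1877] th 81.22 F [-1.51 -0.97 -3.89] M [-0.156  0.121  0.158] g 0.449 q [-0.15  0.37  1.8  -0.    0.97  0.01] tilt [-0.001 -0.    -1.   ]
```

Request:
apply_moves(delta_pos=[[0,0,0],[0,0,0],[0,0,0]], dr=[[5,0,0],[5,0,0],[5,0,0]], grip=[1,1,1])

```text
clock: 11.53
tcp_pos: [0.5555, -0.0698, 0.1877]
tcp_rot: [0.692, 0.146, 0.692, -0.146]
ft_force: [-3.2, 0.5, -3.2]
grip_width: 0.447
```

```bash
python3 -c "
from h import *
s=show()
"
```

```text
t 11.53 tcp [ 0.5555 -0.0698  0.1877] press [-0.0021 -0.131   0.1877] th 66.23 F [-3.2   0.49 -3.19] M [-0.164  0.193  0.225] g 0.447 q [-0.15  0.37  1.8  -0.    0.97  0.27] tilt [-0.001 -0.    -1.   ]
```

Request:
apply_moves(delta_pos=[[0,0,0],[0,0,0],[-0.03,0,0],[-0.022,0,0]], dr=[[0,0,0],[0,0,0],[0,0,0],[0,0,0]], grip=[0.3,0.3,0.3,0.3])

```text
clock: 11.87
tcp_pos: [0.5565, -0.0701, 0.2404]
tcp_rot: [0.692, 0.144, 0.692, -0.143]
ft_force: [0.8, 0.1, 1.3]
grip_width: 0.686
```

```bash
python3 -c "
from h import *
s=show()
plan([.5555,-.0698,.2377],66.2,[.6153,.1844,.2377],50,n=8)
"
```

```text
t 11.87 tcp [ 0.5565 -0.0701  0.2404] press [-0.0011 -0.1311  0.2404] th 66.58 F [0.84 0.09 1.33] M [-0.023 -0.078  0.033] g 0.686 q [-0.15  0.31  1.76  0.    1.07  0.26] tilt [ 0.  0. -1.]
[[-0.0, 0.0321, -0.006], [-0.0, 0.0326, -0.0025], [-0.0, 0.0326, 0.0011], [-0.0, 0.0323, 0.0046], [-0.0, 0.0316, 0.0081]] dr x -6.25
[[-0.0, 0.0305, 0.0115], [-0.0, 0.0291, 0.0148], [-0.0, 0.0273, 0.0179]] dr x -6.25
```

Request:
apply_moves(delta_pos=[[0,0.032,-0.006],[0,0.0325,-0.0025],[0,0.0325,0.001],[0,0.032,0.0045],[0,0.0315,0.008]], dr=[[-6.25,0,0],[-6.25,0,0],[-6.25,0,0],[-6.25,0,0],[-6.25,0,0]], grip=[0.3,0.3,0.3,0.3,0.3])

```text
clock: 12.28
tcp_pos: [0.5934, 0.0899, 0.2404]
tcp_rot: [0.706, -0.05, 0.704, 0.05]
ft_force: [0.0, -0.1, 1.1]
grip_width: 0.695
```

Request:
apply_moves(delta_pos=[[0,0.0305,0.0115],[0,0.029,0.015],[0,0.0275,0.018],[0,0,0],[0,0,0]], dr=[[-6.25,0,0],[-6.25,0,0],[-6.25,0,0],[0,0,0],[0,0,0]], grip=[0.3,0.3,0.3,0.3,0.3])

```text
clock: 12.7
tcp_pos: [0.6153, 0.1855, 0.2397]
tcp_rot: [0.689, -0.163, 0.688, 0.163]
ft_force: [-0.4, -0.3, 0.5]
grip_width: 0.698
```

```bash
python3 -c "
from h import *
s=show()
plan(s['tcp_pos'],th(s),[.6153,.1844,.1868],0,n=2)
"
```

```text
t 12.7 tcp [0.6153 0.1855 0.2397] press [-0.0004  0.1312  0.2397] th 116.64 F [-0.42 -0.31  0.52] M [-0.06  -0.125  0.023] g 0.698 q [ 0.27  0.43  1.58 -0.    1.13 -0.19] tilt [ 0.002  0.    -1.   ]
[[0.0264, -0.0005, -0.0002], [0.0264, -0.0005, -0.0002]] dr x 0.0
```

Request:
apply_moves(delta_pos=[[0.0265,-0.0005,0],[0.0265,0,0],[0,0,0],[0,0,0],[0,0,0]], dr=[[0,0,0],[0,0,0],[0,0,0],[0,0,0],[0,0,0]], grip=[0.3,0.3,1,1,1])

```text
clock: 13.12
tcp_pos: [0.6157, 0.1826, 0.1874]
tcp_rot: [0.689, -0.161, 0.688, 0.161]
ft_force: [-0.3, -0.5, 0.2]
grip_width: 0.513
```

Request:
apply_moves(delta_pos=[[0,0,0],[0,0,0]], dr=[[0,0,0],[0,0,0]], grip=[1,1])

```text
clock: 13.28
tcp_pos: [0.6161, 0.1829, 0.1879]
tcp_rot: [0.689, -0.161, 0.687, 0.161]
ft_force: [1.3, -1.4, 1.8]
grip_width: 0.451
```

Request:
apply_moves(delta_pos=[[0,0,0],[0,0,0]], dr=[[5,0,0],[5,0,0]], grip=[1,1])

```text
clock: 13.45
tcp_pos: [0.6159, 0.1828, 0.1879]
tcp_rot: [0.701, -0.1, 0.699, 0.099]
ft_force: [-1.3, -2.9, 4.4]
grip_width: 0.45
```

```bash
python3 -c "
from h import *
s=show()
"
```

```text
t 13.45 tcp [0.6159 0.1828 0.1879] press [0.0008 0.1287 0.1879] th 106.19 F [-1.3  -2.95  4.41] M [-0.471  0.064  0.123] g 0.45 q [ 0.27  0.49  1.62 -0.    1.04 -0.01] tilt [ 0.003 -0.    -1.   ]
```

Request:
apply_moves(delta_pos=[[0,0,0],[0,0,0]], dr=[[5,0,0],[5,0,0]], grip=[1,1])

```text
clock: 13.62
tcp_pos: [0.6156, 0.1828, 0.1879]
tcp_rot: [0.707, -0.038, 0.705, 0.038]
ft_force: [-1.6, -3.0, 5.8]
grip_width: 0.449
```

```bash
python3 -c "
from h import *
s=show()
"
```

```text
t 13.62 tcp [0.6156 0.1828 0.1879] press [0.0006 0.1286 0.1879] th 96.16 F [-1.61 -2.98  5.75] M [-0.577  0.177  0.169] g 0.449 q [ 0.27  0.49  1.62 -0.    1.04  0.16] tilt [ 0.002 -0.    -1.   ]
```

Request:
apply_moves(delta_pos=[[0,0,0],[0,0,0]], dr=[[5,0,0],[5,0,0]], grip=[1,1])

```text
clock: 13.78
tcp_pos: [0.6154, 0.1828, 0.1879]
tcp_rot: [0.707, 0.024, 0.706, -0.024]
ft_force: [-2.9, -2.5, 5.7]
grip_width: 0.452
```

```bash
python3 -c "
from h import *
s=show()
"
```

```text
t 13.78 tcp [0.6154 0.1828 0.1879] press [0.0003 0.1285 0.1879] th 86.17 F [-2.91 -2.5   5.7 ] M [-0.502  0.369  0.129] g 0.452 q [ 0.27  0.49  1.62 -0.    1.04  0.34] tilt [ 0.002 -0.    -1.   ]
```

Request:
apply_moves(delta_pos=[[0,0,0],[0,0,0]], dr=[[5,0,0],[5,0,0]], grip=[1,1])

```text
clock: 13.95
tcp_pos: [0.6151, 0.1828, 0.1878]
tcp_rot: [0.702, 0.085, 0.702, -0.085]
ft_force: [-3.8, -2.9, 6.6]
grip_width: 0.45
```

```bash
python3 -c "
from h import *
s=show()
"
```

```text
t 13.95 tcp [0.6151 0.1828 0.1878] press [0.     0.1285 0.1878] th 76.17 F [-3.78 -2.87  6.55] M [-0.481  0.539  0.173] g 0.45 q [ 0.27  0.49  1.62 -0.    1.04  0.51] tilt [ 0.001 -0.    -1.   ]
```

Request:
apply_moves(delta_pos=[[0,0,0],[0,0,0]], dr=[[5,0,0],[5,0,0]], grip=[1,1])

```text
clock: 14.12
tcp_pos: [0.6149, 0.1829, 0.1879]
tcp_rot: [0.692, 0.146, 0.692, -0.146]
ft_force: [-4.2, -2.9, 6.9]
grip_width: 0.451
```

```bash
python3 -c "
from h import *
s=show()
"
```

```text
t 14.12 tcp [0.6149 0.1829 0.1879] press [-0.0002  0.1285  0.1879] th 66.17 F [-4.22 -2.9   6.95] M [-0.43   0.694  0.168] g 0.451 q [ 0.27  0.49  1.62 -0.    1.04  0.69] tilt [ 0.001 -0.    -1.   ]
```

Request:
apply_moves(delta_pos=[[0,0,0]], dr=[[5,0,0]], grip=[1])

```text
clock: 14.2
tcp_pos: [0.6148, 0.1829, 0.1879]
tcp_rot: [0.685, 0.176, 0.685, -0.176]
ft_force: [-4.3, -1.4, 6.9]
grip_width: 0.451
```

```bash
python3 -c "
from h import *
s=show()
"
```

```text
t 14.2 tcp [0.6148 0.1829 0.1879] press [-0.0003  0.1285  0.1879] th 61.16 F [-4.31 -1.4   6.89] M [-0.48   0.733  0.153] g 0.451 q [ 0.27  0.49  1.62 -0.    1.04  0.77] tilt [ 0. -0. -1.]
```

Request:
apply_moves(delta_pos=[[0,0,0],[0,0,0],[-0.03,0,0],[-0.022,0,0]], dr=[[0,0,0],[0,0,0],[0,0,0],[0,0,0]], grip=[0.3,0.3,0.3,0.3])

```text
clock: 14.53
tcp_pos: [0.6147, 0.1832, 0.2385]
tcp_rot: [0.685, 0.174, 0.686, -0.174]
ft_force: [1.0, 0.9, 0.8]
grip_width: 0.686
```

```bash
python3 -c "
from h import *
s=show()
plan([*s['tcp_pos'][:2],.238],th(s),[.556,-.070,.238],60,n=9)
"
```

```text
t 14.53 tcp [0.6147 0.1832 0.2385] press [-0.0004  0.1288  0.2385] th 61.52 F [1.04 0.89 0.79] M [-0.02  -0.117  0.031] g 0.686 q [0.27 0.43 1.58 0.   1.13 0.77] tilt [-0.001 -0.    -1.   ]
[[-0.0, -0.0278, 0.0077], [-0.0, -0.0285, 0.0044], [-0.0, -0.0289, 0.001], [-0.0, -0.0288, -0.0023], [-0.0, -0.0283, -0.0056]] dr x -6.667
[[-0.0, -0.0275, -0.0089], [-0.0, -0.0263, -0.012], [-0.0, -0.0247, -0.015], [-0.0, -0.0228, -0.0177]] dr x -6.667
```

Request:
apply_moves(delta_pos=[[0,-0.028,0.0075],[0,-0.0285,0.0045],[0,-0.029,0.001],[0,-0.029,-0.0025],[0,-0.0285,-0.0055]], dr=[[-6.65,0,0],[-6.65,0,0],[-6.65,0,0],[-6.65,0,0],[-6.65,0,0]], grip=[0.3,0.3,0.3,0.3,0.3])

```text
clock: 14.95
tcp_pos: [0.5815, 0.0411, 0.2385]
tcp_rot: [0.707, -0.032, 0.706, 0.032]
ft_force: [0.9, -0.4, 0.4]
grip_width: 0.701
```

Request:
apply_moves(delta_pos=[[0,-0.0275,-0.009],[0,-0.0265,-0.012],[0,-0.0245,-0.015],[0,-0.023,-0.0175],[0,0,0]], dr=[[-6.65,0,0],[-6.65,0,0],[-6.65,0,0],[-6.65,0,0],[0,0,0]], grip=[0.3,0.3,0.3,0.3,0.3])

```text
clock: 15.37
tcp_pos: [0.5545, -0.0743, 0.2384]
tcp_rot: [0.68, -0.193, 0.68, 0.192]
ft_force: [1.1, 0.9, -0.1]
grip_width: 0.703
```

Request:
apply_moves(delta_pos=[[0,0,0]], dr=[[0,0,0]], grip=[0.3])

```text
clock: 15.45
tcp_pos: [0.5553, -0.0716, 0.2384]
tcp_rot: [0.682, -0.19, 0.681, 0.189]
ft_force: [-0.5, -0.3, 0.0]
grip_width: 0.701
```

```bash
python3 -c "
from h import *
s=show()
plan(s['tcp_pos'],th(s),[.556,-.070,.1877],0,n=2)
"
```

```text
t 15.45 tcp [ 0.5553 -0.0716  0.2384] press [-0.0019 -0.1329  0.2384] th 121.09 F [-0.46 -0.35  0.  ] M [-0.018 -0.107  0.001] g 0.701 q [-0.15  0.31  1.76  0.    1.07 -0.69] tilt [ 0.001  0.    -1.   ]
[[0.0253, 0.0005, 0.0007], [0.0253, 0.0005, 0.0007]] dr x 0.0
```

Request:
apply_moves(delta_pos=[[0.0255,0,0.0005],[0.025,0,0],[0,0,0],[0,0,0],[0,0,0]], dr=[[0,0,0],[0,0,0],[0,0,0],[0,0,0],[0,0,0]], grip=[0.3,0.3,1,1,1])

```text
clock: 15.87
tcp_pos: [0.5565, -0.0695, 0.1884]
tcp_rot: [0.681, -0.191, 0.681, 0.19]
ft_force: [0.6, -0.5, 0.2]
grip_width: 0.512
```

Request:
apply_moves(delta_pos=[[0,0,0],[0,0,0]], dr=[[0,0,0],[0,0,0]], grip=[1,1])

```text
clock: 16.03
tcp_pos: [0.5567, -0.0698, 0.1888]
tcp_rot: [0.682, -0.191, 0.68, 0.19]
ft_force: [0.8, 2.8, 0.7]
grip_width: 0.452
```

```bash
python3 -c "
from h import *
s=show()
"
```

```text
t 16.03 tcp [ 0.5567 -0.0698  0.1888] press [-0.0009 -0.1308  0.1888] th 121.25 F [0.84 2.79 0.69] M [ 0.264 -0.072 -0.006] g 0.452 q [-0.15  0.37  1.8   0.    0.97 -0.69] tilt [ 0.002  0.    -1.   ]
```

Request:
apply_moves(delta_pos=[[0,0,0],[0,0,0]], dr=[[5,0,0],[5,0,0]], grip=[1,1])

```text
clock: 16.2
tcp_pos: [0.5565, -0.0699, 0.1889]
tcp_rot: [0.696, -0.129, 0.694, 0.129]
ft_force: [-0.5, 0.8, 2.1]
grip_width: 0.448
```

```bash
python3 -c "
from h import *
s=show()
"
```

```text
t 16.2 tcp [ 0.5565 -0.0699  0.1889] press [-0.0011 -0.1309  0.1889] th 111.04 F [-0.47  0.76  2.08] M [ 0.214 -0.071  0.131] g 0.448 q [-0.15  0.37  1.8   0.    0.97 -0.51] tilt [ 0.002  0.    -1.   ]
```

Request:
apply_moves(delta_pos=[[0,0,0],[0,0,0]], dr=[[5,0,0],[5,0,0]], grip=[1,1])

```text
clock: 16.37
tcp_pos: [0.5563, -0.07, 0.1888]
tcp_rot: [0.705, -0.068, 0.703, 0.068]
ft_force: [-1.9, 0.6, 3.0]
grip_width: 0.451
```

```bash
python3 -c "
from h import *
s=show()
"
```

```text
t 16.37 tcp [ 0.5563 -0.07    0.1888] press [-0.0013 -0.131   0.1888] th 101.01 F [-1.87  0.6   2.95] M [ 0.198 -0.095  0.151] g 0.451 q [-0.15  0.37  1.8   0.    0.97 -0.34] tilt [ 0.002  0.    -1.   ]
```

Request:
apply_moves(delta_pos=[[0,0,0],[0,0,0]], dr=[[5,0,0],[5,0,0]], grip=[1,1])

```text
clock: 16.53
tcp_pos: [0.5561, -0.0701, 0.1888]
tcp_rot: [0.708, -0.006, 0.707, 0.006]
ft_force: [-2.9, 1.4, 3.7]
grip_width: 0.45
```

```bash
python3 -c "
from h import *
s=show()
"
```

```text
t 16.53 tcp [ 0.5561 -0.0701  0.1888] press [-0.0015 -0.1311  0.1888] th 91.02 F [-2.87  1.43  3.73] M [ 0.083 -0.055  0.145] g 0.45 q [-0.15  0.37  1.8   0.    0.97 -0.16] tilt [ 0.002 -0.    -1.   ]
```

Request:
apply_moves(delta_pos=[[0,0,0],[0,0,0]], dr=[[5,0,0],[5,0,0]], grip=[1,1])

```text
clock: 16.7
tcp_pos: [0.5558, -0.0701, 0.1887]
tcp_rot: [0.705, 0.055, 0.705, -0.055]
ft_force: [-4.3, 1.1, 4.2]
grip_width: 0.453
```

```bash
python3 -c "
from h import *
s=show()
"
```

```text
t 16.7 tcp [ 0.5558 -0.0701  0.1887] press [-0.0017 -0.1312  0.1887] th 81.02 F [-4.34  1.12  4.2 ] M [-0.024 -0.018  0.176] g 0.453 q [-0.15  0.37  1.8  -0.    0.97  0.01] tilt [ 0.001 -0.    -1.   ]
```

Request:
apply_moves(delta_pos=[[0,0,0],[0,0,0]], dr=[[5,0,0],[5,0,0]], grip=[1,1])

```text
clock: 16.87
tcp_pos: [0.5556, -0.0701, 0.1887]
tcp_rot: [0.698, 0.117, 0.697, -0.117]
ft_force: [-5.9, 2.0, 3.3]
grip_width: 0.455
```

```bash
python3 -c "
from h import *
s=show()
"
```

```text
t 16.87 tcp [ 0.5556 -0.0701  0.1887] press [-0.002  -0.1313  0.1887] th 71.02 F [-5.9   2.    3.25] M [-0.092  0.106  0.175] g 0.455 q [-0.15  0.37  1.8  -0.    0.97  0.18] tilt [ 0.001 -0.    -1.   ]
```

Request:
apply_moves(delta_pos=[[0,0,0]], dr=[[5,0,0]], grip=[1])

```text
clock: 16.95
tcp_pos: [0.5554, -0.0701, 0.1886]
tcp_rot: [0.692, 0.147, 0.692, -0.147]
ft_force: [-4.4, 1.6, 1.7]
grip_width: 0.444
```

```bash
python3 -c "
from h import *
s=show()
"
```

```text
t 16.95 tcp [ 0.5554 -0.0701  0.1886] press [-0.0022 -0.1313  0.1886] th 66.02 F [-4.39  1.63  1.67] M [-0.18   0.186  0.184] g 0.444 q [-0.15  0.37  1.8  -0.    0.97  0.27] tilt [ 0. -0. -1.]
```

Request:
apply_moves(delta_pos=[[0,0,0]], dr=[[5,0,0]], grip=[1])

```text
clock: 17.03
tcp_pos: [0.5553, -0.07, 0.1886]
tcp_rot: [0.685, 0.177, 0.685, -0.177]
ft_force: [-5.0, 2.8, 4.1]
grip_width: 0.445
```

```bash
python3 -c "
from h import *
s=show()
"
```

```text
t 17.03 tcp [ 0.5553 -0.07    0.1886] press [-0.0023 -0.1313  0.1886] th 61.03 F [-4.98  2.82  4.05] M [-0.103  0.239  0.218] g 0.445 q [-0.15  0.37  1.8  -0.    0.97  0.36] tilt [-0. -0. -1.]
```

Request:
apply_moves(delta_pos=[[0,0,0],[0,0,0],[-0.03,0,0],[-0.022,0,0]], dr=[[0,0,0],[0,0,0],[0,0,0],[0,0,0]], grip=[0.3,0.3,0.3,0.3])

```text
clock: 17.37
tcp_pos: [0.5556, -0.0703, 0.2403]
tcp_rot: [0.685, 0.175, 0.685, -0.175]
ft_force: [0.2, -0.2, 0.4]
grip_width: 0.688
```

```bash
python3 -c "
from h import *
s=show()
cv2.imwrite('pics/w7.png',ctrl.capture('wrist'))
a=ctrl.capture('scene')[180:280,230:395];cv2.imwrite('pics/s7.png',cv2.resize(a,(792,480),interpolation=cv2.INTER_CUBIC))
plan([*s['tcp_pos'][:2],.238],th(s),[.6150,.1841,.238],50,n=8)
"
```

```text
t 17.37 tcp [ 0.5556 -0.0703  0.2403] press [-0.0019 -0.1314  0.2403] th 61.37 F [ 0.22 -0.22  0.38] M [-0.039 -0.133 -0.029] g 0.688 q [-0.15  0.31  1.76 -0.    1.08  0.35] tilt [-0.001  0.    -1.   ]
[[-0.0, 0.0315, -0.0087], [-0.0, 0.0322, -0.0052], [-0.0, 0.0326, -0.0017], [-0.0, 0.0326, 0.0019], [-0.0, 0.0322, 0.0054]] dr x -6.25
[[-0.0, 0.0314, 0.0089], [-0.0, 0.0303, 0.0122], [-0.0, 0.0288, 0.0155]] dr x -6.25
```

View pics/s7.png

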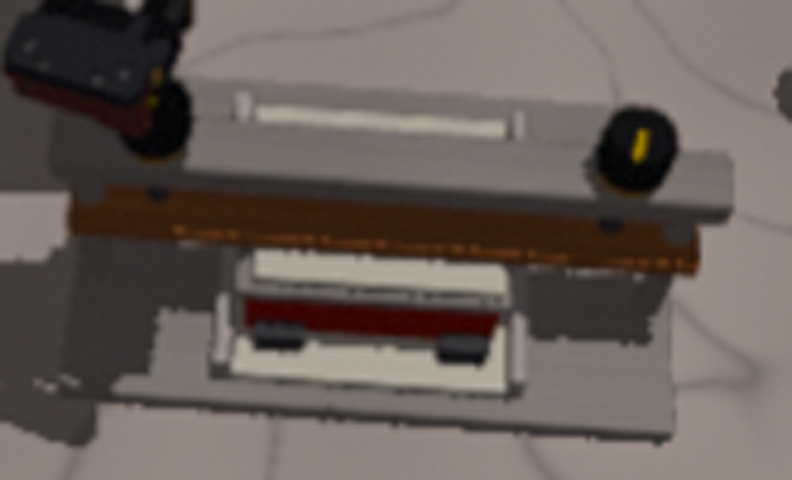

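View pics/w7.png

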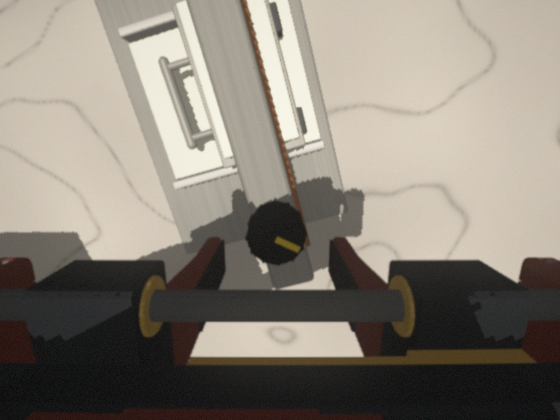

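Bar has descended, mould still at both stops; the right knob's mark sits at (275,238)→(299,249). On to the left knob.

```bash
python3 -c "
from h import *
s=ctrl.get_state()
d=pp(atz('wrist',(299,249),.216,s))-pp(atz('wrist',(275,238),.216,s));print(np.degrees(np.arctan2(d[0],d[1])), np.arctan2(d[0],d[1]))
"
```

```text
131.841523361617 2.301068673505239
```

Request:
apply_moves(delta_pos=[[0,0.0315,-0.0085],[0,0.032,-0.005],[0,0.0325,-0.0015],[0,0.0325,0.002],[0,0.032,0.0055]], dr=[[-6.25,0,0],[-6.25,0,0],[-6.25,0,0],[-6.25,0,0],[-6.25,0,0]], grip=[0.3,0.3,0.3,0.3,0.3])

```text
clock: 17.88
tcp_pos: [0.594, 0.0892, 0.2389]
tcp_rot: [0.707, -0.018, 0.707, 0.018]
ft_force: [0.7, -0.6, -0.5]
grip_width: 0.699
```

Request:
apply_moves(delta_pos=[[0,0.0315,0.009],[0,0.0305,0.012],[0,0.029,0.0155],[0,0,0],[0,0,0]], dr=[[-6.25,0,0],[-6.25,0,0],[-6.25,0,0],[0,0,0],[0,0,0]], grip=[0.3,0.3,0.3,0.3,0.3])

```text
clock: 18.3
tcp_pos: [0.616, 0.1851, 0.2385]
tcp_rot: [0.695, -0.131, 0.695, 0.131]
ft_force: [0.5, 0.0, 0.6]
grip_width: 0.703
```

Request:
apply_moves(delta_pos=[[0,0,0]], dr=[[0,0,0]], grip=[0.3])

```text
clock: 18.38
tcp_pos: [0.6157, 0.1833, 0.2387]
tcp_rot: [0.695, -0.13, 0.695, 0.13]
ft_force: [0.3, -1.0, 0.3]
grip_width: 0.701
```

```bash
python3 -c "
from h import *
s=show()
cv2.imwrite('pics/w8.png',ctrl.capture('wrist'))
plan(s['tcp_pos'],th(s),[.6152,.1841,.1875],0,n=2)
"
```

```text
t 18.38 tcp [0.6157 0.1833 0.2387] press [0.0005 0.1291 0.2387] th 111.24 F [ 0.3  -0.98  0.28] M [-0.083 -0.156  0.009] g 0.701 q [ 0.27  0.43  1.57 -0.    1.14 -0.1 ] tilt [-0.001 -0.001 -1.   ]
[[0.0256, 0.0005, -0.0001], [0.0256, 0.0005, -0.0001]] dr x 0.0
```

View pics/w8.png

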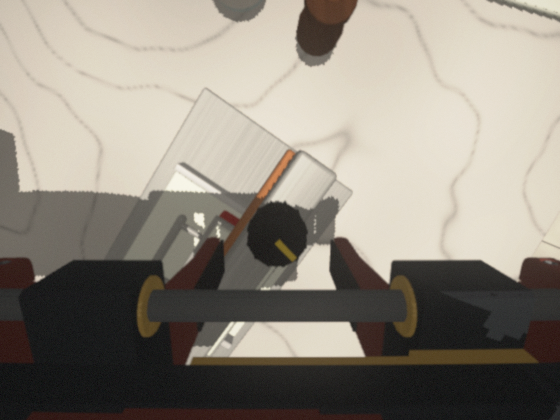

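```bash
python3 -c "
from h import *
s=ctrl.get_state()
d=pp(atz('wrist',(295,262),.216,s))-pp(atz('wrist',(276,240),.216,s));print(np.arctan2(d[0],d[1]))
"
cat > m.py <<'E'
from h import *
s=ctrl.get_state();print(round(s['clock'],2),'th',round(th(s),2),'Mz',round(s['wrist_torque'][2],3),'F',s['ft_force'].round(1),'g',round(s['grip_width'],3))
E
```

```text
1.864532419545142
```

Request:
apply_moves(delta_pos=[[0.0255,0.0005,0],[0.0255,0,0],[0,0,0],[0,0,0],[0,0,0]], dr=[[0,0,0],[0,0,0],[0,0,0],[0,0,0],[0,0,0]], grip=[0.3,0.3,1,1,1])

```text
clock: 18.85
tcp_pos: [0.6166, 0.1834, 0.1896]
tcp_rot: [0.695, -0.13, 0.695, 0.13]
ft_force: [-0.5, 0.3, 0.0]
grip_width: 0.513
```

Request:
apply_moves(delta_pos=[[0,0,0],[0,0,0]], dr=[[0,0,0],[0,0,0]], grip=[1,1])

```text
clock: 19.02
tcp_pos: [0.6158, 0.1832, 0.1899]
tcp_rot: [0.695, -0.131, 0.695, 0.13]
ft_force: [-4.1, -4.1, 3.4]
grip_width: 0.452
```

```bash
python3 m.py
```

```text
19.02 th 111.22 Mz 0.018 F [-4.1 -4.1  3.4] g 0.452
```

Request:
apply_moves(delta_pos=[[0,0,0],[0,0,0]], dr=[[4,0,0],[4,0,0]], grip=[1,1])

```text
clock: 19.18
tcp_pos: [0.6157, 0.1832, 0.1899]
tcp_rot: [0.702, -0.081, 0.703, 0.08]
ft_force: [-5.3, -4.3, 3.1]
grip_width: 0.451
```

```bash
python3 m.py
```

```text
19.18 th 103.08 Mz 0.142 F [-5.3 -4.3  3.1] g 0.451
```

Request:
apply_moves(delta_pos=[[0,0,0]], dr=[[4,0,0]], grip=[1])

```text
clock: 19.27
tcp_pos: [0.6156, 0.1832, 0.1899]
tcp_rot: [0.705, -0.056, 0.705, 0.055]
ft_force: [-4.1, -4.1, 3.2]
grip_width: 0.45
```

```bash
python3 m.py
```

```text
19.27 th 99.06 Mz 0.182 F [-4.1 -4.1  3.2] g 0.45
```

Request:
apply_moves(delta_pos=[[0,0,0]], dr=[[4,0,0]], grip=[1])

```text
clock: 19.35
tcp_pos: [0.6156, 0.1832, 0.1899]
tcp_rot: [0.706, -0.032, 0.707, 0.031]
ft_force: [-4.8, -4.2, 3.4]
grip_width: 0.452
```

```bash
python3 m.py
```

```text
19.35 th 95.06 Mz 0.16 F [-4.8 -4.2  3.4] g 0.452
```

Request:
apply_moves(delta_pos=[[0,0,0]], dr=[[4,0,0]], grip=[1])

```text
clock: 19.43
tcp_pos: [0.6155, 0.1832, 0.1899]
tcp_rot: [0.707, -0.007, 0.707, 0.006]
ft_force: [-5.3, -5.0, 4.2]
grip_width: 0.45
```

```bash
python3 m.py
```

```text
19.43 th 91.06 Mz 0.114 F [-5.3 -5.   4.2] g 0.45
```

Request:
apply_moves(delta_pos=[[0,0,0]], dr=[[4,0,0]], grip=[1])

```text
clock: 19.52
tcp_pos: [0.6154, 0.1831, 0.1899]
tcp_rot: [0.707, 0.018, 0.707, -0.019]
ft_force: [-5.8, -4.9, 5.0]
grip_width: 0.45
```

```bash
python3 m.py
```

```text
19.52 th 87.06 Mz 0.148 F [-5.8 -4.9  5. ] g 0.45
```

Request:
apply_moves(delta_pos=[[0,0,0]], dr=[[4,0,0]], grip=[1])

```text
clock: 19.6
tcp_pos: [0.6154, 0.1832, 0.1899]
tcp_rot: [0.706, 0.042, 0.706, -0.043]
ft_force: [-6.1, -5.3, 3.5]
grip_width: 0.448
```

```bash
python3 m.py
```

```text
19.6 th 83.06 Mz 0.198 F [-6.1 -5.3  3.5] g 0.448
```

Request:
apply_moves(delta_pos=[[0,0,0]], dr=[[4,0,0]], grip=[1])

```text
clock: 19.68
tcp_pos: [0.6153, 0.1832, 0.1899]
tcp_rot: [0.704, 0.067, 0.704, -0.068]
ft_force: [-5.5, -4.4, 3.5]
grip_width: 0.447
```

```bash
python3 m.py
```

```text
19.68 th 79.06 Mz 0.161 F [-5.5 -4.4  3.5] g 0.447
```

Request:
apply_moves(delta_pos=[[0,0,0]], dr=[[4,0,0]], grip=[1])

```text
clock: 19.77
tcp_pos: [0.6152, 0.1832, 0.1899]
tcp_rot: [0.701, 0.091, 0.701, -0.092]
ft_force: [-6.6, -4.0, 5.0]
grip_width: 0.451
```

```bash
python3 m.py
```

```text
19.77 th 75.06 Mz 0.183 F [-6.6 -4.   5. ] g 0.451
```

Request:
apply_moves(delta_pos=[[0,0,0]], dr=[[4,0,0]], grip=[1])

```text
clock: 19.85
tcp_pos: [0.6152, 0.1832, 0.1899]
tcp_rot: [0.697, 0.116, 0.698, -0.117]
ft_force: [-7.8, -4.9, 3.4]
grip_width: 0.45
```

```bash
python3 m.py
```

```text
19.85 th 71.06 Mz 0.256 F [-7.8 -4.9  3.4] g 0.45
```

Request:
apply_moves(delta_pos=[[0,0,0]], dr=[[3,0,0]], grip=[1])

```text
clock: 19.93
tcp_pos: [0.6151, 0.1832, 0.1899]
tcp_rot: [0.694, 0.134, 0.695, -0.135]
ft_force: [-7.1, -4.8, 4.3]
grip_width: 0.448
```

```bash
python3 m.py
```

```text
19.93 th 68.06 Mz 0.218 F [-7.1 -4.8  4.3] g 0.448
```

Request:
apply_moves(delta_pos=[[0,0,0]], dr=[[3,0,0]], grip=[1])

```text
clock: 20.02
tcp_pos: [0.6151, 0.1833, 0.1899]
tcp_rot: [0.69, 0.152, 0.691, -0.153]
ft_force: [-6.4, -4.9, 5.3]
grip_width: 0.45
```

```bash
python3 m.py
```

```text
20.02 th 65.11 Mz 0.264 F [-6.4 -4.9  5.3] g 0.45
```

Request:
apply_moves(delta_pos=[[0,0,0]], dr=[[3,0,0]], grip=[1])

```text
clock: 20.1
tcp_pos: [0.615, 0.1833, 0.1899]
tcp_rot: [0.686, 0.17, 0.687, -0.171]
ft_force: [-7.1, -4.5, 4.7]
grip_width: 0.454
```

```bash
python3 m.py
```

```text
20.1 th 62.12 Mz 0.225 F [-7.1 -4.5  4.7] g 0.454
```

Request:
apply_moves(delta_pos=[[0,0,0],[0,0,0],[-0.03,0,0],[-0.02,0,0]], dr=[[0,0,0],[0,0,0],[0,0,0],[0,0,0]], grip=[0.3,0.3,0.3,0.3])

```text
clock: 20.43
tcp_pos: [0.6165, 0.1843, 0.2399]
tcp_rot: [0.687, 0.169, 0.686, -0.169]
ft_force: [0.1, -0.3, 1.0]
grip_width: 0.688
```

```bash
python3 -c "
from h import *
s=show()
plan([*s['tcp_pos'][:2],.238],th(s),[.556,-.070,.238],45,n=8)
"
```

```text
t 20.43 tcp [0.6165 0.1843 0.2399] press [0.001  0.1302 0.2399] th 62.3 F [ 0.07 -0.27  0.99] M [-0.046 -0.089 -0.023] g 0.688 q [0.27 0.43 1.57 0.   1.14 0.76] tilt [ 0.001  0.    -1.   ]
[[-0.0, -0.0317, 0.0081], [-0.0, -0.0323, 0.0049], [-0.0, -0.0326, 0.0018], [-0.0, -0.0326, -0.0015], [-0.0, -0.0323, -0.0046]] dr x -5.625
[[-0.0, -0.0317, -0.0078], [-0.0, -0.0308, -0.0109], [-0.0, -0.0296, -0.0138]] dr x -5.625
```

Request:
apply_moves(delta_pos=[[0,-0.0315,0.008],[0,-0.0325,0.005],[0,-0.0325,0.002],[0,-0.0325,-0.0015],[0,-0.0325,-0.0045]], dr=[[-5.6,0,0],[-5.6,0,0],[-5.6,0,0],[-5.6,0,0],[-5.6,0,0]], grip=[0.3,0.3,0.3,0.3,0.3])

```text
clock: 20.85
tcp_pos: [0.5786, 0.0241, 0.2395]
tcp_rot: [0.708, -0.004, 0.706, 0.004]
ft_force: [-0.1, 0.3, 0.6]
grip_width: 0.7
```

Request:
apply_moves(delta_pos=[[0,-0.0315,-0.008],[0,-0.031,-0.011],[0,-0.0295,-0.014],[0,0,0],[0,0,0]], dr=[[-5.6,0,0],[-5.6,0,0],[-5.6,0,0],[0,0,0],[0,0,0]], grip=[0.3,0.3,0.3,0.3,0.3])

```text
clock: 21.27
tcp_pos: [0.5552, -0.0714, 0.2393]
tcp_rot: [0.7, -0.104, 0.699, 0.103]
ft_force: [0.4, -0.0, -0.2]
grip_width: 0.705
```

Request:
apply_moves(delta_pos=[[0,0,0],[0,0,0]], dr=[[0,0,0],[0,0,0]], grip=[0.3,0.3])

```text
clock: 21.43
tcp_pos: [0.5554, -0.0691, 0.2388]
tcp_rot: [0.7, -0.105, 0.699, 0.105]
ft_force: [-0.2, -0.1, 0.5]
grip_width: 0.701
```

```bash
python3 -c "
from h import *
s=show()
plan(s['tcp_pos'],th(s),[.5558,-.070,.1885],0,n=2)
"
```

```text
t 21.43 tcp [ 0.5554 -0.0691  0.2388] press [-0.0024 -0.1303  0.2388] th 107.05 F [-0.21 -0.08  0.46] M [-0.05  -0.119  0.023] g 0.701 q [-0.15  0.31  1.76  0.    1.07 -0.44] tilt [ 0.001  0.    -1.   ]
[[0.0251, -0.0005, 0.0001], [0.0251, -0.0005, 0.0001]] dr x 0.0
```

Request:
apply_moves(delta_pos=[[0.025,-0.001,0],[0.025,0,0],[0,0,0],[0,0,0],[0,0,0]], dr=[[0,0,0],[0,0,0],[0,0,0],[0,0,0],[0,0,0]], grip=[0.3,0.3,1,1,1])

```text
clock: 21.85
tcp_pos: [0.5559, -0.0702, 0.1894]
tcp_rot: [0.7, -0.105, 0.699, 0.105]
ft_force: [0.7, 0.6, -0.9]
grip_width: 0.511
```

Request:
apply_moves(delta_pos=[[0,0,0],[0,0,0]], dr=[[0,0,0],[0,0,0]], grip=[1,1])

```text
clock: 22.02
tcp_pos: [0.5565, -0.0704, 0.1898]
tcp_rot: [0.7, -0.105, 0.698, 0.105]
ft_force: [3.8, 3.3, -1.7]
grip_width: 0.452
```

```bash
python3 m.py
```

```text
22.02 th 107.06 Mz 0.065 F [ 3.8  3.3 -1.7] g 0.452
```

Request:
apply_moves(delta_pos=[[0,0,0],[0,0,0]], dr=[[3,0,0],[3,0,0]], grip=[1,1])

```text
clock: 22.18
tcp_pos: [0.5563, -0.0704, 0.1898]
tcp_rot: [0.705, -0.067, 0.703, 0.067]
ft_force: [2.9, 3.6, 0.6]
grip_width: 0.45
```

```bash
python3 m.py
```

```text
22.18 th 100.93 Mz 0.124 F [2.9 3.6 0.6] g 0.45
```

Request:
apply_moves(delta_pos=[[0,0,0]], dr=[[3,0,0]], grip=[1])

```text
clock: 22.27
tcp_pos: [0.5563, -0.0704, 0.1898]
tcp_rot: [0.706, -0.049, 0.704, 0.049]
ft_force: [2.7, 3.8, 0.4]
grip_width: 0.449
```

```bash
python3 m.py
```

```text
22.27 th 97.91 Mz 0.12 F [2.7 3.8 0.4] g 0.449
```

Request:
apply_moves(delta_pos=[[0,0,0]], dr=[[3,0,0]], grip=[1])

```text
clock: 22.35
tcp_pos: [0.5562, -0.0705, 0.1898]
tcp_rot: [0.707, -0.03, 0.705, 0.03]
ft_force: [1.7, 3.6, 0.1]
grip_width: 0.45
```

```bash
python3 m.py
```

```text
22.35 th 94.91 Mz 0.183 F [1.7 3.6 0.1] g 0.45
```

Request:
apply_moves(delta_pos=[[0,0,0]], dr=[[3,0,0]], grip=[1])

```text
clock: 22.43
tcp_pos: [0.5561, -0.0705, 0.1898]
tcp_rot: [0.708, -0.012, 0.706, 0.012]
ft_force: [0.8, 3.4, 0.0]
grip_width: 0.452
```

```bash
python3 m.py
```

```text
22.43 th 91.91 Mz 0.175 F [0.8 3.4 0. ] g 0.452
```

Request:
apply_moves(delta_pos=[[0,0,0]], dr=[[3,0,0]], grip=[1])

```text
clock: 22.52
tcp_pos: [0.556, -0.0705, 0.1898]
tcp_rot: [0.708, 0.007, 0.706, -0.007]
ft_force: [1.0, 2.8, 1.8]
grip_width: 0.446
```

```bash
python3 m.py
```

```text
22.52 th 88.91 Mz 0.207 F [1.  2.8 1.8] g 0.446
```

Request:
apply_moves(delta_pos=[[0,0,0]], dr=[[3,0,0]], grip=[1])

```text
clock: 22.6
tcp_pos: [0.5559, -0.0705, 0.1898]
tcp_rot: [0.708, 0.025, 0.706, -0.025]
ft_force: [0.4, 3.7, 1.9]
grip_width: 0.452
```

```bash
python3 m.py
```

```text
22.6 th 85.92 Mz 0.272 F [0.4 3.7 1.9] g 0.452
```

Request:
apply_moves(delta_pos=[[0,0,0]], dr=[[2,0,0]], grip=[1])

```text
clock: 22.68
tcp_pos: [0.5558, -0.0705, 0.1898]
tcp_rot: [0.707, 0.038, 0.705, -0.037]
ft_force: [-0.6, 3.0, 0.2]
grip_width: 0.451
```

```bash
python3 m.py
```

```text
22.68 th 83.92 Mz 0.231 F [-0.6  3.   0.2] g 0.451
```

Request:
apply_moves(delta_pos=[[0,0,0]], dr=[[2,0,0]], grip=[1])

```text
clock: 22.77
tcp_pos: [0.5558, -0.0705, 0.1898]
tcp_rot: [0.706, 0.05, 0.705, -0.049]
ft_force: [-1.0, 4.1, 0.7]
grip_width: 0.448
```

```bash
python3 m.py
```

```text
22.77 th 81.97 Mz 0.348 F [-1.   4.1  0.7] g 0.448
```

Request:
apply_moves(delta_pos=[[0,0,0]], dr=[[2,0,0]], grip=[1])

```text
clock: 22.85
tcp_pos: [0.5557, -0.0705, 0.1898]
tcp_rot: [0.705, 0.062, 0.704, -0.062]
ft_force: [-1.6, 3.4, 1.6]
grip_width: 0.455
```

```bash
python3 m.py
```

```text
22.85 th 79.98 Mz 0.288 F [-1.6  3.4  1.6] g 0.455
```

Request:
apply_moves(delta_pos=[[0,0,0]], dr=[[-2,0,0]], grip=[1])

```text
clock: 22.93
tcp_pos: [0.5558, -0.0705, 0.1898]
tcp_rot: [0.706, 0.05, 0.705, -0.05]
ft_force: [0.2, 2.8, 1.3]
grip_width: 0.447
```

```bash
python3 m.py
```

```text
22.93 th 81.93 Mz -0.007 F [0.2 2.8 1.3] g 0.447
```

Request:
apply_moves(delta_pos=[[0,0,0]], dr=[[-2,0,0]], grip=[1])

```text
clock: 23.02
tcp_pos: [0.5559, -0.0705, 0.1898]
tcp_rot: [0.707, 0.037, 0.705, -0.036]
ft_force: [0.0, 2.7, 0.7]
grip_width: 0.455
```

```bash
python3 m.py
```

```text
23.02 th 84.11 Mz 0.022 F [0.  2.7 0.7] g 0.455
```

Request:
apply_moves(delta_pos=[[0,0,0]], dr=[[-2,0,0]], grip=[1])

```text
clock: 23.1
tcp_pos: [0.5559, -0.0705, 0.1898]
tcp_rot: [0.708, 0.024, 0.706, -0.024]
ft_force: [1.2, 3.5, 0.1]
grip_width: 0.452
```

```bash
python3 m.py
```

```text
23.1 th 86.12 Mz -0.106 F [1.2 3.5 0.1] g 0.452
```

Request:
apply_moves(delta_pos=[[0,0,0]], dr=[[-2,0,0]], grip=[1])

```text
clock: 23.18
tcp_pos: [0.556, -0.0705, 0.1898]
tcp_rot: [0.708, 0.012, 0.706, -0.011]
ft_force: [1.0, 2.4, 0.9]
grip_width: 0.45
```

```bash
python3 m.py
```

```text
23.18 th 88.12 Mz -0.126 F [1.  2.4 0.9] g 0.45
```

Request:
apply_moves(delta_pos=[[0,0,0]], dr=[[-2,0,0]], grip=[1])

```text
clock: 23.27
tcp_pos: [0.556, -0.0705, 0.1898]
tcp_rot: [0.708, -0.0, 0.706, 0.001]
ft_force: [1.1, 3.2, 0.1]
grip_width: 0.447
```

```bash
python3 m.py
```

```text
23.27 th 90.11 Mz -0.163 F [1.1 3.2 0.1] g 0.447
```

Request:
apply_moves(delta_pos=[[0,0,0],[0,0,0],[-0.03,0,0],[-0.02,0,0]], dr=[[0,0,0],[0,0,0],[0,0,0],[0,0,0]], grip=[0.3,0.3,0.3,0.3])

```text
clock: 23.6
tcp_pos: [0.5547, -0.0711, 0.2394]
tcp_rot: [0.707, 0.0, 0.708, -0.0]
ft_force: [0.7, -0.3, 0.5]
grip_width: 0.689
```

```bash
python3 -c "
from h import *
s=show()
cv2.imwrite('pics/w9.png',ctrl.capture('wrist'))
plan([*s['tcp_pos'][:2],.238],th(s),[.6152,.1840,.238],0,n=7)
"
```

```text
t 23.6 tcp [ 0.5547 -0.0711  0.2394] press [-0.0027 -0.1325  0.2394] th 89.97 F [ 0.68 -0.3   0.54] M [-0.034 -0.074 -0.009] g 0.689 q [-0.15  0.31  1.76 -0.    1.07 -0.15] tilt [-0.001 -0.    -1.   ]
[[-0.0, 0.0364, 0.0086], [-0.0, 0.0364, 0.0086], [-0.0, 0.0364, 0.0086], [-0.0, 0.0364, 0.0086], [-0.0, 0.0364, 0.0086]] dr x 0.0
[[-0.0, 0.0364, 0.0086], [-0.0, 0.0364, 0.0086]] dr x 0.0
```

Request:
apply_moves(delta_pos=[[0,0.0365,0.0085],[0,0.0365,0.0085],[0,0.0365,0.0085],[0,0.0365,0.0085],[0,0.0365,0.0085]], dr=[[0,0,0],[0,0,0],[0,0,0],[0,0,0],[0,0,0]], grip=[0.3,0.3,0.3,0.3,0.3])

```text
clock: 24.07
tcp_pos: [0.5976, 0.113, 0.2387]
tcp_rot: [0.707, 0.0, 0.707, -0.0]
ft_force: [0.2, -0.8, 0.0]
grip_width: 0.7
```

Request:
apply_moves(delta_pos=[[0,0.036,0.0085],[0,0.036,0.0085],[0,0,0],[0,0,0],[0,0,0]], dr=[[0,0,0],[0,0,0],[0,0,0],[0,0,0],[0,0,0]], grip=[0.3,0.3,0.3,0.3,0.3])

```text
clock: 24.48
tcp_pos: [0.6139, 0.1831, 0.2381]
tcp_rot: [0.707, -0.001, 0.707, -0.0]
ft_force: [-0.9, -0.3, 0.5]
grip_width: 0.699
```

```bash
python3 -c "
from h import *
s=show()
cv2.imwrite('pics/w10.png',ctrl.capture('wrist'))
plan(s['tcp_pos'],th(s),[.6153,.1838,.1885],0,n=2)
a=cv2.imread('pics/w9.png')[190:290,220:330];b=cv2.imread('pics/w10.png')[190:290,220:330]
cv2.imwrite('pics/kk.png',cv2.resize(cv2.convertScaleAbs(np.hstack([a,b]),alpha=1.5),(792,360),interpolation=cv2.INTER_CUBIC))
"
```

```text
t 24.48 tcp [0.6139 0.1831 0.2381] press [-0.0012  0.1285  0.2381] th 90.04 F [-0.92 -0.3   0.48] M [-0.073 -0.06   0.062] g 0.699 q [ 0.27  0.43  1.58 -0.    1.13  0.27] tilt [-0.001 -0.001 -1.   ]
[[0.0248, 0.0004, 0.0007], [0.0248, 0.0004, 0.0007]] dr x 0.0
```

View pics/kk.png

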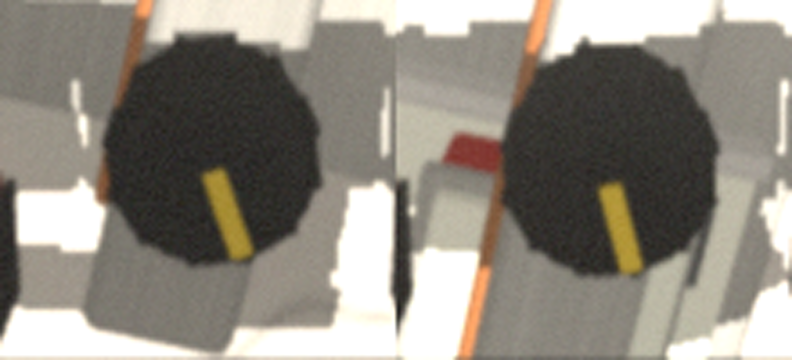

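```bash
cat > mark.py <<'E'
from h import *
def mark(f,th_deg,roi=(190,290,235,320)):
    a=cv2.imread(f);h=cv2.cvtColor(a,cv2.COLOR_BGR2HSV)
    m=cv2.inRange(h,(18,90,60),(38,255,255));k=np.zeros_like(m);k[roi[0]:roi[1],roi[2]:roi[3]]=m[roi[0]:roi[1],roi[2]:roi[3]]
    n,l,s,c=cv2.connectedComponentsWithStats(k);i=1+np.argmax(s[1:,4])
    ys,xs=np.where(l==i)
    r=cv2.fitLine(np.stack([xs,ys],1).astype(np.float32),cv2.DIST_L2,0,.01,.01).ravel()
    p=np.array([xs.mean(),ys.mean()]);d=r[:2]
    t=np.radians(th_deg);R=np.array([[0,np.cos(t),np.sin(t)],[0,np.sin(t),-np.cos(t)],[-1,0,0]])
    from scipy.spatial.transform import Rotation
    q=Rotation.from_matrix(R).as_quat();st={'tcp_rot':[q[3],q[0],q[1],q[2]],'tcp_pos':np.array([.58,.06,.239])}
    e=pp(atz('wrist',p+5*d,.216,st))-pp(atz('wrist',p-5*d,.216,st))
    a=np.arctan2(e[0],e[1]); return round(float(a%np.pi),3),s[i,4],p
E
python3 -c "
from mark import *
print('L0',mark('pics/w5.png',166.45));print('R0',mark('pics/w6.png',126.25));print('R',mark('pics/w7.png',61.37));print('L',mark('pics/w8.png',111.24))
print('R',mark('pics/w9.png',89.97));print('L',mark('pics/w10.png',90.04))"
```

```text
L0 (0.129, np.int32(218), array([286.23853211, 239.56422018]))
R0 (0.186, np.int32(217), array([293.59907834, 229.61290323]))
R (2.304, np.int32(195), array([287.15897436, 244.14871795]))
L (1.804, np.int32(206), array([285.20873786, 250.09223301]))
R (2.592, np.int32(184), array([282.79347826, 249.05978261]))
L (2.659, np.int32(188), array([281.9787234 , 252.87234043]))
```

Request:
apply_moves(delta_pos=[[0.025,0,0.0005],[0.025,0,0],[0,0,0],[0,0,0],[0,0,0]], dr=[[0,0,0],[0,0,0],[0,0,0],[0,0,0],[0,0,0]], grip=[0.3,0.3,1,1,1])

```text
clock: 24.95
tcp_pos: [0.6154, 0.1828, 0.1896]
tcp_rot: [0.707, 0.0, 0.707, -0.0]
ft_force: [0.6, 0.1, 0.4]
grip_width: 0.51
```

Request:
apply_moves(delta_pos=[[0,0,0],[0,0,0]], dr=[[0,0,0],[0,0,0]], grip=[1,1])

```text
clock: 25.12
tcp_pos: [0.6155, 0.1832, 0.1901]
tcp_rot: [0.708, -0.0, 0.706, 0.0]
ft_force: [-2.1, -2.4, 3.7]
grip_width: 0.447
```

```bash
python3 m.py
```

```text
25.12 th 90.02 Mz -0.061 F [-2.1 -2.4  3.7] g 0.447
```

Request:
apply_moves(delta_pos=[[0,0,0]], dr=[[-2,0,0]], grip=[1])

```text
clock: 25.2
tcp_pos: [0.6155, 0.1832, 0.1901]
tcp_rot: [0.708, -0.013, 0.706, 0.012]
ft_force: [-1.2, -3.3, 4.3]
grip_width: 0.447
```

```bash
python3 m.py
```

```text
25.2 th 92.02 Mz -0.061 F [-1.2 -3.3  4.3] g 0.447
```

Request:
apply_moves(delta_pos=[[0,0,0]], dr=[[-2,0,0]], grip=[1])

```text
clock: 25.28
tcp_pos: [0.6156, 0.1832, 0.1901]
tcp_rot: [0.707, -0.026, 0.706, 0.025]
ft_force: [-0.1, -2.7, 3.7]
grip_width: 0.454
```

```bash
python3 m.py
```

```text
25.28 th 94.12 Mz -0.12 F [-0.1 -2.7  3.7] g 0.454
```

Request:
apply_moves(delta_pos=[[0,0,0]], dr=[[-2,0,0]], grip=[1])

```text
clock: 25.37
tcp_pos: [0.6156, 0.1832, 0.1901]
tcp_rot: [0.707, -0.038, 0.705, 0.038]
ft_force: [-1.0, -3.8, 2.9]
grip_width: 0.448
```

```bash
python3 m.py
```

```text
25.37 th 96.12 Mz -0.146 F [-1.  -3.8  2.9] g 0.448
```

Request:
apply_moves(delta_pos=[[0,0,0]], dr=[[-2,0,0]], grip=[1])

```text
clock: 25.45
tcp_pos: [0.6156, 0.1832, 0.1901]
tcp_rot: [0.706, -0.05, 0.705, 0.05]
ft_force: [-0.4, -3.3, 4.3]
grip_width: 0.451
```

```bash
python3 m.py
```

```text
25.45 th 98.12 Mz -0.186 F [-0.4 -3.3  4.3] g 0.451
```

Request:
apply_moves(delta_pos=[[0,0,0]], dr=[[2,0,0]], grip=[1])

```text
clock: 25.53
tcp_pos: [0.6156, 0.1832, 0.1901]
tcp_rot: [0.707, -0.038, 0.705, 0.038]
ft_force: [-1.1, -2.9, 3.2]
grip_width: 0.451
```

```bash
python3 m.py
```

```text
25.53 th 96.17 Mz 0.175 F [-1.1 -2.9  3.2] g 0.451
```

Request:
apply_moves(delta_pos=[[0,0,0]], dr=[[2,0,0]], grip=[1])

```text
clock: 25.62
tcp_pos: [0.6155, 0.1832, 0.1901]
tcp_rot: [0.707, -0.025, 0.706, 0.024]
ft_force: [-2.3, -4.3, 4.2]
grip_width: 0.452
```

```bash
python3 m.py
```

```text
25.62 th 93.99 Mz 0.188 F [-2.3 -4.3  4.2] g 0.452
```

Request:
apply_moves(delta_pos=[[0,0,0]], dr=[[2,0,0]], grip=[1])

```text
clock: 25.7
tcp_pos: [0.6155, 0.1832, 0.1901]
tcp_rot: [0.708, -0.012, 0.706, 0.012]
ft_force: [-1.5, -2.5, 3.5]
grip_width: 0.451
```

```bash
python3 m.py
```

```text
25.7 th 91.98 Mz 0.236 F [-1.5 -2.5  3.5] g 0.451
```

Request:
apply_moves(delta_pos=[[0,0,0]], dr=[[2,0,0]], grip=[1])

```text
clock: 25.78
tcp_pos: [0.6155, 0.1832, 0.1901]
tcp_rot: [0.708, -0.0, 0.706, -0.0]
ft_force: [-0.4, -3.1, 3.8]
grip_width: 0.45
```

```bash
python3 m.py
```

```text
25.78 th 89.98 Mz 0.219 F [-0.4 -3.1  3.8] g 0.45
```

Request:
apply_moves(delta_pos=[[0,0,0]], dr=[[2,0,0]], grip=[1])

```text
clock: 25.87
tcp_pos: [0.6154, 0.1832, 0.1901]
tcp_rot: [0.708, 0.012, 0.706, -0.013]
ft_force: [-2.2, -3.6, 3.8]
grip_width: 0.448
```

```bash
python3 m.py
```

```text
25.87 th 87.98 Mz 0.25 F [-2.2 -3.6  3.8] g 0.448
```

```bash
cat > fit.py <<'E'
import numpy as np
from scipy.optimize import least_squares
r=np.radians
D=[]
L=.129;R=.186
def lst(th0,items):
    global L
    for th,m,d in items: D.append((L+r(th0-th),R,0,d,m))
def rst(th0,items):
    for th,m,d in items: D.append((L,R+r(th0-th),1,d,m))
lst(166.37,[(141.17,.114,1),(126.2,.185,1)]);L+=r(40.17)
rst(126.4,[(101.2,.135,1),(81.2,.158,1),(66.2,.225,1)]);R+=r(60.2)
lst(116.55,[(106.2,.123,1),(96.2,.169,1),(86.2,.129,1),(76.2,.173,1),(66.2,.168,1),(61.2,.153,1)]);L+=r(55.4)
rst(121.2,[(111.,.131,1),(101,.151,1),(91,.145,1),(81,.176,1),(71,.175,1),(66,.184,1),(61,.218,1)]);R+=r(60.2)
lst(111.2,[(103.1,.142,1),(99.1,.182,1),(95.1,.16,1),(91.1,.114,1),(87.1,.148,1),(83.1,.198,1),(79.1,.161,1),(75.1,.183,1),(71.1,.256,1),(68.1,.218,1),(65.1,.264,1),(62.1,.225,1)]);L+=r(49.1)
rst(107.06,[(100.9,.124,1),(97.9,.12,1),(94.9,.183,1),(91.9,.175,1),(88.9,.207,1),(85.9,.272,1),(83.9,.231,1),(82,.348,1),(80,.288,1),(84.1,.022,-1),(86.1,-.106,-1),(88.1,-.126,-1),(90.1,-.163,-1)]);R+=r(16.94)
L2=[(94.1,-.12,-1),(96.1,-.146,-1),(98.1,-.186,-1),(96.17,.175,1),(94,.188,1),(92,.236,1),(90,.219,1),(88,.25,1)]
lst(90.03,L2)
if __name__=='__main__':
    A=np.array(D)
    def mod(p,A):
        c,fr,b,w=p[:4]; k=80
        F=np.maximum(0,k*((A[:,0]+A[:,1])/2-c))
        tilt=np.where(A[:,2]==0,A[:,0]-A[:,1],A[:,1]-A[:,0])
        return A[:,3]*fr+b+(.0016+.0009*np.tanh(tilt/w))*F
    for w0 in (.03,.1,.2):
      for cc in (2.0,2.3):
        s=least_squares(lambda p:np.r_[(mod(p,A)-A[:,4])/.03,(p[2]-.008)/.008],[cc,.155,.01,w0])
        cov=np.linalg.pinv(s.jac.T@s.jac);print(s.x.round(3),np.sqrt(np.diag(cov)).round(3),2*s.cost,len(A))
    print(L,R)
E
python3 fit.py
```

```text
[ 2.12   0.157 -0.     0.004] [0.048 0.006 0.006 0.006] 60.96748792336714 51
[ 2.12   0.157 -0.     0.004] [0.048 0.006 0.006 0.006] 60.967487980093054 51
[ 2.12   0.157 -0.     0.004] [0.048 0.006 0.006 0.006] 60.96748790123181 51
[ 2.12   0.157 -0.     0.004] [0.048 0.006 0.006 0.006] 60.96748795230312 51
[ 2.12   0.157 -0.     0.004] [0.048 0.006 0.006 0.006] 60.96748796163645 51
[ 2.12   0.157 -0.     0.004] [0.048 0.006 0.006 0.006] 60.96748791676883 51
2.6539678288601967 2.583035194689012
```

Request:
apply_moves(delta_pos=[[0,0,0]], dr=[[2,0,0]], grip=[1])

```text
clock: 25.95
tcp_pos: [0.6154, 0.1832, 0.1901]
tcp_rot: [0.707, 0.025, 0.706, -0.025]
ft_force: [-1.5, -3.2, 4.7]
grip_width: 0.451
```

```bash
python3 m.py
```

```text
25.95 th 85.98 Mz 0.288 F [-1.5 -3.2  4.7] g 0.451
```

Request:
apply_moves(delta_pos=[[0,0,0]], dr=[[1,0,0]], grip=[1])

```text
clock: 26.03
tcp_pos: [0.6154, 0.1832, 0.1901]
tcp_rot: [0.707, 0.031, 0.706, -0.031]
ft_force: [-2.0, -4.9, 6.3]
grip_width: 0.45
```

```bash
python3 m.py
```

```text
26.03 th 84.99 Mz 0.292 F [-2.  -4.9  6.3] g 0.45
```

Request:
apply_moves(delta_pos=[[0,0,0],[0,0,0],[-0.03,0,0],[-0.02,0,0]], dr=[[0,0,0],[0,0,0],[0,0,0],[0,0,0]], grip=[0.3,0.3,0.3,0.3])

```text
clock: 26.37
tcp_pos: [0.6147, 0.1839, 0.2391]
tcp_rot: [0.706, 0.03, 0.707, -0.03]
ft_force: [0.3, 0.5, 0.8]
grip_width: 0.688
```

```bash
python3 -c "
from mark import *
s=show()
cv2.imwrite('pics/w11.png',ctrl.capture('wrist'));print(mark('pics/w11.png',th(s)))
plan([*s['tcp_pos'][:2],.238],th(s),[.5560,-.0702,.238],3,n=7)
"
```

```text
t 26.37 tcp [0.6147 0.1839 0.2391] press [-0.0006  0.1294  0.2391] th 85.08 F [0.25 0.46 0.83] M [-0.023 -0.043  0.033] g 0.688 q [0.27 0.43 1.58 0.   1.13 0.36] tilt [-0.001  0.    -1.   ]
(2.752, np.int32(188), array([280.80851064, 253.57446809]))
[[-0.0, -0.0369, -0.0052], [-0.0, -0.0368, -0.0055], [-0.0, -0.0368, -0.0058], [-0.0, -0.0368, -0.0061], [-0.0, -0.0367, -0.0063]] dr x -0.429
[[-0.0, -0.0367, -0.0066], [-0.0, -0.0366, -0.0069]] dr x -0.429
```

```bash
python3 -c "
from h import *
plan([.6147,.1839,.238],85.08,[.5560,-.0702,.238],10,n=7)
"
```

```text
[[-0.0, -0.0369, -0.0052], [-0.0, -0.0367, -0.0062], [-0.0, -0.0366, -0.0071], [-0.0, -0.0364, -0.008], [-0.0, -0.0362, -0.0089]] dr x -1.429
[[-0.0, -0.0359, -0.0098], [-0.0, -0.0357, -0.0107]] dr x -1.429
```

Request:
apply_moves(delta_pos=[[0,-0.037,-0.005],[0,-0.0365,-0.006],[0,-0.0365,-0.007],[0,-0.0365,-0.008],[0,-0.036,-0.009]], dr=[[-1.4,0,0],[-1.4,0,0],[-1.4,0,0],[-1.4,0,0],[-1.4,0,0]], grip=[0.3,0.3,0.3,0.3,0.3])

```text
clock: 26.83
tcp_pos: [0.5726, 0.0013, 0.2386]
tcp_rot: [0.707, -0.013, 0.707, 0.014]
ft_force: [0.5, 0.5, 0.3]
grip_width: 0.699
```

Request:
apply_moves(delta_pos=[[0,-0.036,-0.01],[0,-0.0355,-0.0105],[0,0,0],[0,0,0],[0,0,0]], dr=[[-1.4,0,0],[-1.4,0,0],[0,0,0],[0,0,0],[0,0,0]], grip=[0.3,0.3,0.3,0.3,0.3])

```text
clock: 27.25
tcp_pos: [0.5562, -0.0696, 0.2385]
tcp_rot: [0.707, -0.029, 0.706, 0.03]
ft_force: [-0.4, 0.1, 0.6]
grip_width: 0.701
```

```bash
python3 -c "
from mark import *
s=show()
cv2.imwrite('pics/w12.png',ctrl.capture('wrist'));print(mark('pics/w12.png',th(s)))
plan(s['tcp_pos'],th(s),[.5560,-.0702,.1885],0,n=2)
"
```

```text
t 27.25 tcp [ 0.5562 -0.0696  0.2385] press [-0.0014 -0.1307  0.2385] th 94.8 F [-0.38  0.06  0.6 ] M [-0.041 -0.151 -0.028] g 0.701 q [-0.15  0.31  1.76  0.    1.07 -0.23] tilt [ 0.001  0.    -1.   ]
(2.601, np.int32(188), array([279.60638298, 251.90957447]))
[[0.025, -0.0003, -0.0001], [0.025, -0.0003, -0.0001]] dr x 0.0
```

Request:
apply_moves(delta_pos=[[0.025,-0.0005,0],[0.025,0,0],[0,0,0],[0,0,0],[0,0,0]], dr=[[0,0,0],[0,0,0],[0,0,0],[0,0,0],[0,0,0]], grip=[0.3,0.3,1,1,1])

```text
clock: 27.72
tcp_pos: [0.5568, -0.0695, 0.1893]
tcp_rot: [0.707, -0.03, 0.706, 0.03]
ft_force: [0.0, -0.1, 0.3]
grip_width: 0.511
```

Request:
apply_moves(delta_pos=[[0,0,0],[0,0,0]], dr=[[0,0,0],[0,0,0]], grip=[1,1])

```text
clock: 27.88
tcp_pos: [0.5561, -0.0699, 0.1896]
tcp_rot: [0.707, -0.03, 0.706, 0.03]
ft_force: [-1.7, 2.9, 3.0]
grip_width: 0.452
```

```bash
python3 m.py
```

```text
27.88 th 94.87 Mz -0.011 F [-1.7  2.9  3. ] g 0.452
```

Request:
apply_moves(delta_pos=[[0,0,0]], dr=[[2,0,0]], grip=[1])

```text
clock: 27.97
tcp_pos: [0.5561, -0.0699, 0.1896]
tcp_rot: [0.707, -0.018, 0.707, 0.018]
ft_force: [-3.2, 3.1, 2.1]
grip_width: 0.447
```

```bash
python3 m.py
```

```text
27.97 th 92.87 Mz 0.16 F [-3.2  3.1  2.1] g 0.447
```

Request:
apply_moves(delta_pos=[[0,0,0]], dr=[[2,0,0]], grip=[1])

```text
clock: 28.05
tcp_pos: [0.5561, -0.0699, 0.1896]
tcp_rot: [0.707, -0.005, 0.707, 0.005]
ft_force: [-3.0, 2.9, 2.9]
grip_width: 0.454
```

```bash
python3 m.py
```

```text
28.05 th 90.77 Mz 0.174 F [-3.   2.9  2.9] g 0.454
```

Request:
apply_moves(delta_pos=[[0,0,0]], dr=[[2,0,0]], grip=[1])

```text
clock: 28.13
tcp_pos: [0.556, -0.0699, 0.1896]
tcp_rot: [0.707, 0.008, 0.707, -0.007]
ft_force: [-3.5, 3.9, 3.0]
grip_width: 0.451
```

```bash
python3 m.py
```

```text
28.13 th 88.77 Mz 0.191 F [-3.5  3.9  3. ] g 0.451
```

Request:
apply_moves(delta_pos=[[0,0,0]], dr=[[2,0,0]], grip=[1])

```text
clock: 28.22
tcp_pos: [0.556, -0.0699, 0.1896]
tcp_rot: [0.707, 0.02, 0.707, -0.02]
ft_force: [-3.9, 2.7, 3.3]
grip_width: 0.45
```

```bash
python3 m.py
```

```text
28.22 th 86.77 Mz 0.234 F [-3.9  2.7  3.3] g 0.45
```

Request:
apply_moves(delta_pos=[[0,0,0]], dr=[[1,0,0]], grip=[1])

```text
clock: 28.3
tcp_pos: [0.556, -0.0699, 0.1896]
tcp_rot: [0.707, 0.026, 0.706, -0.026]
ft_force: [-3.4, 3.7, 4.9]
grip_width: 0.449
```

```bash
python3 m.py
```

```text
28.3 th 85.77 Mz 0.239 F [-3.4  3.7  4.9] g 0.449
```

Request:
apply_moves(delta_pos=[[0,0,0]], dr=[[2,0,0]], grip=[1])

```text
clock: 28.38
tcp_pos: [0.5559, -0.0699, 0.1896]
tcp_rot: [0.706, 0.038, 0.706, -0.038]
ft_force: [-5.1, 3.7, 4.2]
grip_width: 0.45
```

```bash
python3 m.py
```

```text
28.38 th 83.83 Mz 0.26 F [-5.1  3.7  4.2] g 0.45
```

Request:
apply_moves(delta_pos=[[0,0,0]], dr=[[2,0,0]], grip=[1])

```text
clock: 28.47
tcp_pos: [0.5559, -0.07, 0.1896]
tcp_rot: [0.705, 0.051, 0.705, -0.05]
ft_force: [-5.2, 3.6, 4.8]
grip_width: 0.451
```

```bash
python3 m.py
```

```text
28.47 th 81.79 Mz 0.291 F [-5.2  3.6  4.8] g 0.451
```

Request:
apply_moves(delta_pos=[[0,0,0]], dr=[[2,0,0]], grip=[1])

```text
clock: 28.55
tcp_pos: [0.5558, -0.07, 0.1896]
tcp_rot: [0.704, 0.063, 0.704, -0.063]
ft_force: [-5.9, 3.9, 4.5]
grip_width: 0.447
```

```bash
python3 m.py
```

```text
28.55 th 79.79 Mz 0.254 F [-5.9  3.9  4.5] g 0.447
```

Request:
apply_moves(delta_pos=[[0,0,0]], dr=[[-1.5,0,0]], grip=[1])

```text
clock: 28.63
tcp_pos: [0.5558, -0.0699, 0.1896]
tcp_rot: [0.705, 0.054, 0.705, -0.054]
ft_force: [-5.2, 3.3, 5.1]
grip_width: 0.454
```

```bash
python3 m.py
```

```text
28.63 th 81.25 Mz -0.032 F [-5.2  3.3  5.1] g 0.454
```

Request:
apply_moves(delta_pos=[[0,0,0]], dr=[[-1.5,0,0]], grip=[1])

```text
clock: 28.72
tcp_pos: [0.5559, -0.0699, 0.1896]
tcp_rot: [0.706, 0.044, 0.706, -0.044]
ft_force: [-3.9, 3.5, 4.6]
grip_width: 0.45
```

```bash
python3 m.py
```

```text
28.72 th 82.9 Mz -0.048 F [-3.9  3.5  4.6] g 0.45
```

Request:
apply_moves(delta_pos=[[0,0,0]], dr=[[-1.5,0,0]], grip=[1])

```text
clock: 28.8
tcp_pos: [0.5559, -0.0699, 0.1896]
tcp_rot: [0.706, 0.035, 0.706, -0.034]
ft_force: [-4.3, 3.5, 4.3]
grip_width: 0.454
```

```bash
python3 m.py
```

```text
28.8 th 84.42 Mz -0.006 F [-4.3  3.5  4.3] g 0.454
```

Request:
apply_moves(delta_pos=[[0,0,0]], dr=[[-1.5,0,0]], grip=[1])

```text
clock: 28.88
tcp_pos: [0.5559, -0.0699, 0.1896]
tcp_rot: [0.707, 0.026, 0.706, -0.025]
ft_force: [-4.2, 4.2, 4.0]
grip_width: 0.452
```

```bash
python3 m.py
```

```text
28.88 th 85.91 Mz -0.038 F [-4.2  4.2  4. ] g 0.452
```

Request:
apply_moves(delta_pos=[[0,0,0]], dr=[[-2,0,0]], grip=[1])

```text
clock: 28.97
tcp_pos: [0.556, -0.0699, 0.1896]
tcp_rot: [0.707, 0.013, 0.707, -0.013]
ft_force: [-3.3, 4.2, 4.7]
grip_width: 0.452
```

```bash
python3 m.py
```

```text
28.97 th 87.91 Mz -0.098 F [-3.3  4.2  4.7] g 0.452
```

Request:
apply_moves(delta_pos=[[0,0,0]], dr=[[-2,0,0]], grip=[1])

```text
clock: 29.05
tcp_pos: [0.5561, -0.0699, 0.1896]
tcp_rot: [0.707, 0.001, 0.707, -0.0]
ft_force: [-3.3, 2.8, 4.0]
grip_width: 0.448
```

```bash
python3 m.py
```

```text
29.05 th 89.92 Mz -0.136 F [-3.3  2.8  4. ] g 0.448
```

Request:
apply_moves(delta_pos=[[0,0,0]], dr=[[2,0,0]], grip=[1])

```text
clock: 29.13
tcp_pos: [0.556, -0.0699, 0.1896]
tcp_rot: [0.707, 0.013, 0.707, -0.012]
ft_force: [-3.6, 4.2, 5.4]
grip_width: 0.448
```

```bash
python3 m.py
```

```text
29.13 th 87.97 Mz 0.198 F [-3.6  4.2  5.4] g 0.448
```

Request:
apply_moves(delta_pos=[[0,0,0]], dr=[[2,0,0]], grip=[1])

```text
clock: 29.22
tcp_pos: [0.556, -0.07, 0.1896]
tcp_rot: [0.707, 0.026, 0.706, -0.026]
ft_force: [-4.8, 4.3, 5.4]
grip_width: 0.45
```

```bash
python3 m.py
```

```text
29.22 th 85.79 Mz 0.242 F [-4.8  4.3  5.4] g 0.45
```

```bash
python3 - <<'E'
s=open('fit.py').read()
s=s.replace("if __name__","L2b=0\nlst(90.03,[(86,.288,1),(85,.292,1)]);L+=r(90.03-84.99)\nrst(94.85,[(92.9,.16,1),(90.8,.174,1),(88.8,.191,1),(86.8,.234,1),(85.8,.239,1),(83.8,.26,1),(81.8,.291,1),(79.8,.254,1),(81.2,-.032,-1),(82.9,-.048,-1),(84.4,-.006,-1),(85.9,-.038,-1),(87.9,-.098,-1),(89.9,-.136,-1),(88,.198,1),(85.8,.242,1)]);R+=r(94.85-85.79)\nif __name__",1)
s=s.replace("c,fr,b,w=p[:4]; k=80","c,fr,b,w,o=p; k=80").replace("A[:,0]-A[:,1],A[:,1]-A[:,0])","A[:,0]-A[:,1]-o,A[:,1]-A[:,0]+o)").replace(".01,w0]",".01,w0,0]").replace("(p[2]-.008)/.008]","(p[2]-.008)/.008,p[4]/.03]")
open('fit2.py','w').write(s)
E
python3 fit2.py
```

```text
[ 2.115e+00  1.570e-01 -1.000e-03  2.600e-02  1.400e-02] [0.043 0.004 0.005 0.014 0.008] 68.22345519524822 69
[ 2.115e+00  1.570e-01 -1.000e-03  2.600e-02  1.400e-02] [0.043 0.004 0.005 0.014 0.008] 68.22345521853552 69
[ 2.115e+00  1.570e-01 -1.000e-03  2.600e-02  1.400e-02] [0.043 0.004 0.005 0.014 0.008] 68.22345517987264 69
[ 2.115e+00  1.570e-01 -1.000e-03  2.600e-02  1.400e-02] [0.043 0.004 0.005 0.014 0.008] 68.22345528091246 69
[ 2.115e+00  1.570e-01 -1.000e-03  2.600e-02  1.400e-02] [0.043 0.004 0.005 0.014 0.008] 68.22345521864715 69
[ 2.115e+00  1.570e-01 -1.000e-03  2.600e-02  1.400e-02] [0.043 0.004 0.005 0.014 0.008] 68.22345519043535 69
2.741932423160711 2.7411620249196984
```

Request:
apply_moves(delta_pos=[[0,0,0],[0,0,0],[-0.03,0,0],[-0.035,0,0],[-0.03,0,0]], dr=[[0,0,0],[0,0,0],[0,0,0],[0,0,0],[0,0,0]], grip=[0.3,0.3,0.3,0,0])

```text
clock: 29.63
tcp_pos: [0.5564, -0.0707, 0.2853]
tcp_rot: [0.707, 0.025, 0.706, -0.025]
ft_force: [1.2, -0.0, 1.1]
grip_width: 0.789
```

Request:
apply_moves(delta_pos=[[-0.02,-0.035,0],[0,-0.035,0],[0,-0.035,0],[0,-0.035,0],[0,-0.03,0]], dr=[[0,0,0],[0,0,0],[0,0,0],[0,0,0],[0,0,0]], grip=[0,0,0,0,0])

```text
clock: 30.05
tcp_pos: [0.5437, -0.2424, 0.3043]
tcp_rot: [0.707, 0.025, 0.706, -0.026]
ft_force: [0.4, 0.5, -0.7]
grip_width: 0.997
```

Request:
apply_moves(delta_pos=[[0,-0.02,0],[0,0,0],[0,0,0],[0,0,0]], dr=[[0,0,0],[0,0,0],[0,0,0],[0,0,0]], grip=[0,0,0,0])

```text
clock: 30.38
tcp_pos: [0.5423, -0.2595, 0.3035]
tcp_rot: [0.707, 0.026, 0.707, -0.025]
ft_force: [-0.4, -0.3, -0.4]
grip_width: 1.002
```

```bash
python3 -c "
from h import *
s=show()
a=ctrl.capture('scene');cv2.imwrite('pics/s13f.png',a);a=a[180:280,230:395];cv2.imwrite('pics/s13.png',cv2.resize(a,(792,480),interpolation=cv2.INTER_CUBIC))
cv2.imwrite('pics/t13.png',ctrl.capture('top'));
"
```

```text
t 30.38 tcp [ 0.5423 -0.2595  0.3035] press [ 0.027  -0.3189  0.3035] th 85.86 F [-0.4  -0.26 -0.43] M [-0.044 -0.085 -0.042] g 1.002 q [-0.47  0.31  1.61  0.    1.23 -0.39] tilt [ 0.  0. -1.]
```

View pics/s13.png

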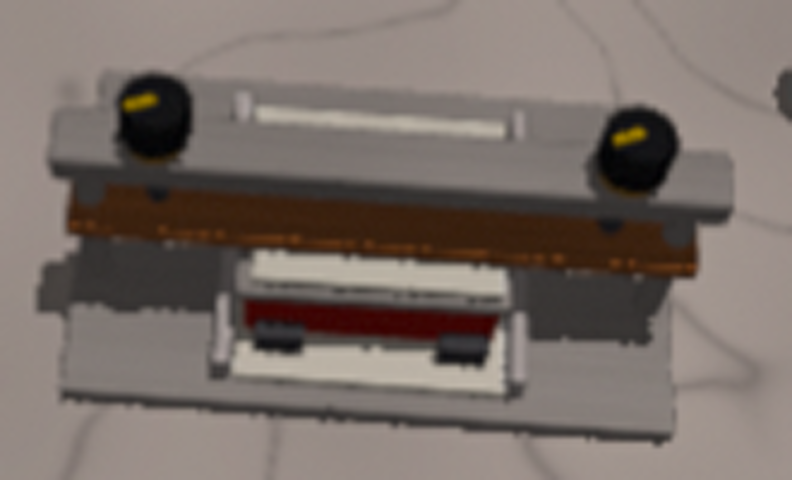

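View pics/s13f.png

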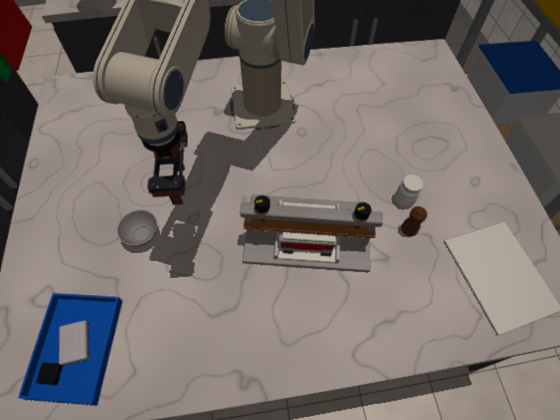

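The mould sits against both stops. Both knob marks are parallel, at (140,102) and (628,136) in the zoomed view. The jar, bowl and mill are where they started, and the arm is clear of everything.

```bash
python3 -c "
from cell import ctrl
print(ctrl.finish_job())"
```

```text
the job is handed in; nothing more can be done
None
```

I pushed the mould home by its handle and wound the bar down level onto the lid at an estimated 50 N. I handed the job in at about 30 s. The job returned no verdict.

- **Mould:** The push took about 9 N sliding, and I stopped when it rose to about 26 N horizontally at the rear stops, plus about 16 N vertically on the fingers. My first contact looked as if it might ride over the handle, so I backed off, lowered the fingers 10 mm and pushed again. A wrist picture taken just after the push put the handle at about x = −0.076 m in the press frame, against −0.077 m for home. The last scene picture shows the mould against both stops.
- **Winding:** I alternated the knobs, and the ends never differed by more than about 2 mm by my angle count.
- **Level:** Both knobs ended at about 2.74 rad by the turn count, and the last picture shows their marks parallel. The marks put the left knob at 2.75 rad when I last measured it. The right was not measured again by its mark after its final turns.
- **Load:** Single torque readings were noisy (about 0.03 N m). I fitted 69 of them, taken turning both ways on both knobs. The fit puts contact at 2.115 ± 0.043 rad, which gives about 50 N, give or take 4 N, and no more than about 55 N at any time.
- **Disagreement:** The few readings taken exactly level suggested somewhat more load, about 63 N. Those with the bar slightly tilted gave about 48 N, and I went with the overall fit.
- **Surroundings:** The jar, bowl and mill stand where they started, and the robot is clear of everything.

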